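# Build a post head in the swivel jig

### The arm

A 6-joint arm with a two-finger parallel gripper is mounted at the origin on the work surface. World frame = base frame: x ahead of the robot, y to its left, z up, the work surface at z = 0. Lengths are in m, angles in rad, forces in N, time in s.
With the tool pointing down it reaches from about 0.35 to 0.85 m from the base axis. Payload 8.1 kg.
Tool frame: the origin (TCP) lies at the centre of the arm's flange, where the gripper is bolted on; the fingertips stand 186 mm ahead of it and the grasp point (between the pads) lies 167 mm ahead of it; z points along the fingers, y is the line along which they close (so a half turn about z gives the same grasp; the last joint's range is limited). The gripper opens to 93 mm and grips with 3 to 60 N. Pads are 15 mm wide; open, the fingers measure 128 mm over their backs; the gripper's body (75 mm by 188 mm) begins 65 mm behind the grasp point.
Start: joints at [-1.343, 0.13, 1.488, -0, 1.523, -0.085], TCP at [0.185, -0.571, 0.405] pointing down, gripper open.
Joint ranges: [-2.96, 2.96], [-0.89, 2.26], [0.02, 2.5], [-1.34, 4.48], [0, 2.73], [-2.66, 2.66]. Speed limits (rad/s): [2.39, 2.39, 2.79, 3.14, 3.14, 3.14].

### API

Orientations are given as a rotation vector (axis times angle).
In Python, from plant import robot gives the robot as it stands.
- The arm moves only by the tool apply_moves, never from a script. Its argument "series" is a list of rows, each a list of 2 entries, a list of its own where there are three numbers: the shift along the tool's x, y, z in mm, then the turn, a rotation vector about the tool's x, y, z in rad. A call has 1 to 12 rows; each row shifts and turns the commanded pose from where the row before left it, along the tool's axes as they then stand; what a row does not reach is not made up. A row lasts 1/12 s, in which the tool goes at most 41.7 mm and 7.16 degrees, less where a joint would pass 70% of its speed; a pose out of reach is approached as far as the arm can. A call is refused whole if a number of a shift passes 41.7 or a number of a turn 0.125, either way. A call with a gripper value outside its range is refused whole. "claw" is the opening, from 0 (shut) to 1 (fully open), set as the call begins (left out, the last holds). The fingers move at their own pace and stop on an object; "newtons" is the grip in N (left out, the last holds). Time passes only in rows, so rows that do not move let the fingers close. It gives the time, the measured TCP pose, the force, the opening and the grip force at its end, in the units of the state.
- robot.read_state(): the state, without advancing time (a new reading comes with each control period).
- robot.read_camera(name): name is "side" or "top" or "wrist"; returns (picture, depth): 400x640x3 uint8, blue, green, red; 400x640 float32, m along the optical axis (not along the pixel's ray), 0 where there is no reading.
- robot.calibration(name): a dict with "fx", "fy", "cx", "cy" (pixels), "extrinsics" (4x4, takes a point from world to camera coordinates). Camera axes: x right, y down, z forward; pixel columns grow to the right and rows downward; lengths in m; the calibration is good to about 2 mm. A picture is of the moment at which its call begins: read the wrist's pose just before it. calibration takes no time and is no camera call; for the wrist camera it gives the pose at the moment of the call.
- robot.close_job(): hands the job in; it is judged then, once.
The state is a dict: "t": time; "q": joint angles; "dq": joint speeds; "joint_torque": joint torques, N m; "tool_pos": TCP position; "orientation": TCP orientation; "force": force on the tool from outside, world axes, zero at the start; "wrist_torque": the same for the moment, N m; "opening": finger opening in m; "gripper_force": force on a finger pad.
Only numpy, scipy, OpenCV 4.12 (cv2) and the standard library are available. Lean on these libraries where they do the work, as an engineer would, in place of code of your own. Each camera call takes 0.05 s, during which the arm holds its last target. There are 200 camera calls.

### The job

Make up a post head in the swivel jig: swing the jig by its upright handle back to its load stop, then with the jig there stack the body block, next every spacer lying on the bench and last the hipped cap (roof side up), squarely on one another in the pocket, the cap let go before you turn anything. Then swing the loaded jig by its handle five clicks on, so that the handle stands at the second index arm and the stack is still square in its pocket. Do not knock the glue tin, the hammer or the finished post.

Things in the scene. Friction and masses are not known exactly. Their poses are not given: they have to be found in the camera images.
- fixture: Fixed grey base of the swivel jig, a round plate of 196 mm diameter, 22 mm thick. Origin on the bench at the swivel axis, z up. Two flat steel index arms (8 mm high) run out from it to radius 194 mm and end in upright lugs 34 mm high at radius 190 mm: the first (load stop) points along the base's own -y, the second (press mark) is 75 degrees anticlockwise of it seen from above, that is 15 degrees short of its own +x.
- swivel (a joint): Angle of the indexing plate on the base, rad, anticlockwise from above positive. 0 is the load stop (hard stop, handle over the first index arm); it clicks every 15 degrees (0.2618 rad); the fifth click, 1.309 rad, has the handle over the second index arm; range 0 to 1.61. Between clicks a sprung plunger pulls it to the nearer click; about 5 N at the handle takes it over a click. It stays at any click when let go. It starts 2 to 4 clicks from the load stop.
- pocket (a point): Centre of the pocket floor, on the swivel axis, 44 mm above the bench, on the aluminium indexing plate; turns with the plate. x along the pocket's length, y across it (the handle lies on -y), z up. The pocket is 115 by 59 mm clear (2.5 mm play round each part), open above, bounded by two dark steel U-shaped ends 60 mm high and 8 mm thick: each has an end wall and two cheeks that reach 16 mm along the long sides, so the middle 83 mm of both long sides is open for fingers.
- handle (a point): Top of the black upright handle post, 24 mm diameter, 77 mm tall above its flat arm (24 mm wide, arm top 41 mm above the bench), top 118 mm above the bench, 145 mm from the swivel axis on the plate's -y side; the post is fixed on the arm and moves round with the plate.
- body_block: Hardwood body block 110 x 54 x 40 mm, 0.19 kg, lying flat on the bench; origin at the centre of its underside, x along its length, z up. Dark wood, two dark dowel dots on top.
- spacer1: Flat hardwood spacer 110 x 54 x 12 mm, 0.06 kg; origin at the centre of its underside, x along its length, z up. One to three spacers are on the bench, all alike; those that are absent have no pose.
- spacer2: As spacer1.
- spacer3: As spacer1.
- cap: Hardwood cap 110 x 54 mm, 0.12 kg: a slab 18 mm thick with a hipped roof rising 20 mm more to a ridge 56 mm long, 38 mm in all; origin at the centre of its underside, x along its length, z up (roof up).
- glue_tin: Bystander: steel tin, 84 mm diameter, 100 mm high, upright; origin under its centre.
- hammer: Bystander: hammer with a wooden handle lying on the bench on the robot's right; origin under its middle.
- done_post: Bystander: finished short post, 70 x 70 mm, 190 mm tall with a pyramid top; origin under its centre.

How it is judged:
On the way, in this order (a step that is already met when the one before it is completed fails the run):
1. the jig is at its load stop (within 4 degrees) (value of joint swivel below 0.07 rad), for 0.2 s.
2. with the jig at the load stop, the body block sits square on the pocket floor (value of joint swivel below 0.07 rad and horizontal distance between body_block and pocket below 0.005 m and angle between the x axis of body_block and the x axis of pocket, either way round below 0.08 rad and angle between body_block's own z axis and vertical below 0.06 rad and z of body_block in the frame of pocket between -0.003 and 0.004 m and linear speed of body_block below 0.02 m/s), for 0.2 s.
3. every spacer present lies flat and square on the body block in the pocket (all of step 2 and horizontal distance between each of spacer1, spacer2, spacer3 and pocket below 0.005 m and angle between the x axis of each of spacer1, spacer2, spacer3 and the x axis of pocket, either way round below 0.08 rad and angle between each of spacer1, spacer2, spacer3's own z axis and vertical below 0.06 rad and z of spacer1 in the frame of pocket between 0.036 and 0.068 m and linear speed of each of spacer1, spacer2, spacer3 below 0.02 m/s and z of spacer2 in the frame of pocket between 0.036 and 0.068 m and z of spacer3 in the frame of pocket between 0.036 and 0.068 m), for 0.2 s.
4. the cap lies roof up, flat and square on the spacers, let go (all of step 3 and horizontal distance between cap and pocket below 0.005 m and angle between the x axis of cap and the x axis of pocket, either way round below 0.08 rad and angle between cap's own z axis and vertical below 0.06 rad and z of cap in the frame of pocket between 0.048 and 0.08 m and linear speed of cap below 0.02 m/s and z of cap in the frame of spacer1 above 0.009 m and z of cap in the frame of spacer2 above 0.009 m and z of cap in the frame of spacer3 above 0.009 m and contact force between the fingers and cap below 0.3 N), for 0.2 s.
5. the jig is at the fifth click with the whole stack square in its pocket (value of joint swivel between 1.249 and 1.369 rad and horizontal distance between each of body_block, spacer1, spacer2, spacer3, cap and pocket below 0.005 m and angle between the x axis of each of body_block, spacer1, spacer2, spacer3, cap and the x axis of pocket, either way round below 0.08 rad and angle between each of body_block, spacer1, spacer2, spacer3, cap's own z axis and vertical below 0.06 rad and z of body_block in the frame of pocket between -0.003 and 0.004 m and linear speed of each of body_block, spacer1, spacer2, spacer3, cap below 0.02 m/s and z of spacer1 in the frame of pocket between 0.036 and 0.068 m and z of spacer2 in the frame of pocket between 0.036 and 0.068 m and z of spacer3 in the frame of pocket between 0.036 and 0.068 m and z of cap in the frame of pocket between 0.048 and 0.08 m and z of cap in the frame of spacer1 above 0.009 m and z of cap in the frame of spacer2 above 0.009 m and z of cap in the frame of spacer3 above 0.009 m), for 0.2 s.
At the end, for the whole second after the job is handed in: The jig rests at the fifth click (75 degrees, within 3.4). Body block on the pocket floor, all spacers present on it, cap on top, roof up: each within 5 mm of the pocket's centre, 4.5 degrees of square and 3.4 of level, let go and at rest (all of step 5 and contact force between the fingers and cap below 0.3 N and velocity of joint swivel between -0.05 and 0.05 rad/s); the robot touches nothing.
It fails at once if the glue tin is knocked more than 30 mm or tipped (distance of glue_tin from where it was at the start of the episode above 0.03 m or angle between glue_tin's own z axis and vertical above 0.5 rad).
It fails at once if the hammer is knocked more than 30 mm (distance of hammer from where it was at the start of the episode above 0.03 m).
It fails at once if the finished post is knocked more than 30 mm or tipped (distance of done_post from where it was at the start of the episode above 0.03 m or angle between done_post's own z axis and vertical above 0.5 rad).
Of spacer1, spacer2, spacer3 only 1 to 3 are there at a start; the rules pass over those that are not, and their reading is None.
At some moment in a run one of body_block, spacer1, spacer2, spacer3, cap may be knocked a few centimetres aside while the robot is not near it.
It also fails if it takes over 210 s, if anything falls off the work surface, if the arm or the gripper's body presses on something with over 40 N, if the wrist force passes 120 N, or if a joint passes its speed limit or range.

## Working session

There is one attempt and no reset: what is moved stays moved. The work goes in short steps, Python scripts to look and compute and a tool call to move; the robot and the scene stay as the last step left them, time stands still between calls to the robot, and variables do not carry over. Pictures are saved under pics/ and viewed, at most 14 in all, crops included, and the job is handed in when it is done.

Besides the shell and the picture viewer there is one more tool, called after "Emit:" by a JSON object that holds its "method" and its "body". apply_moves: Moves the arm, as the interface text tells. Its arguments: {"type":"object","properties":{"series":{"type":"array"},"claw":{"type":"number"},"newtons":{"type":"number"}},"required":["series"]}

```bash
ls; mkdir -p pics; cat > h.py <<'E'
import numpy as np, cv2
from scipy.spatial.transform import Rotation as R
from plant import robot
def snap(n,f=None):
    c=robot.calibration(n); im,d=robot.read_camera(n)
    if f: cv2.imwrite(f'pics/{f}.png',im)
    return im,d,c
def cloud(d,c):
    v,u=np.mgrid[0:400,0:640]
    P=np.stack([(u-c['cx'])/c['fx']*d,(v-c['cy'])/c['fy']*d,d],-1)
    E=np.array(c['extrinsics']); return (P-E[:3,3])@E[:3,:3]
E
python3 - <<'E'
from h import *
for n in('top','side'):
    im,d,c=snap(n,n+'0'); P=cloud(d,c); np.savez(n+'0.npz',im=im,P=P,d=d)
    E=np.array(c['extrinsics']);print(n,c['fx'],-E[:3,:3].T@E[:3,3],E[2,:3])
print(robot.read_state())
E
```

```text
pics
top 474.54506292015486 [ 0.33669605 -0.04110756  1.61557511] [ 0.13446968 -0.00215009 -0.99091538]
side 469.11966779302634 [ 0.48694751 -1.08194109  1.40461265] [ 0.04927626  0.63038981 -0.7747132 ]
{'t': 0.1, 'q': array([-1.34340486e+00,  1.31088167e-01,  1.48916141e+00, -2.06009531e-05,
        1.52301248e+00, -8.53707409e-02]), 'dq': array([-0.00095779, -0.00193694, -0.00172233, -0.00126071,  0.00075015,
       -0.00022307]), 'joint_torque': array([ 9.37016775e-04, -5.61346507e+01, -4.93094945e+01,  7.70480884e-02,
        2.91757530e-02, -8.67547851e-05]), 'tool_pos': array([ 0.18460041, -0.57067992,  0.40379551]), 'orientation': array([-3.10161329e+00, -4.89028211e-01,  2.18177324e-04]), 'force': array([0.15614649, 0.13072773, 1.11810886]), 'wrist_torque': array([-0.02263977, -0.01320708, -0.02959345]), 'gripper_force': 0.0, 'opening': 0.09297619210705896}
```

View pics/top0.png

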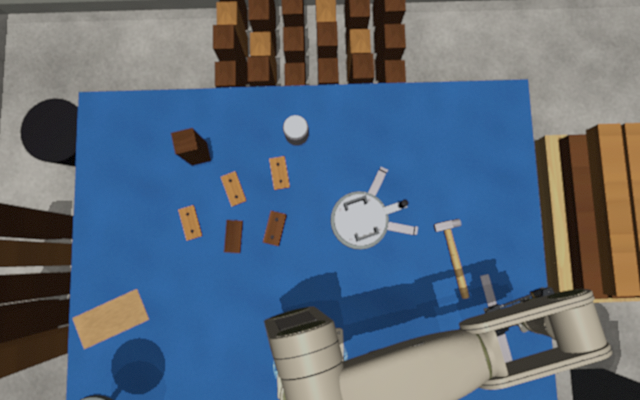

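View pics/side0.png

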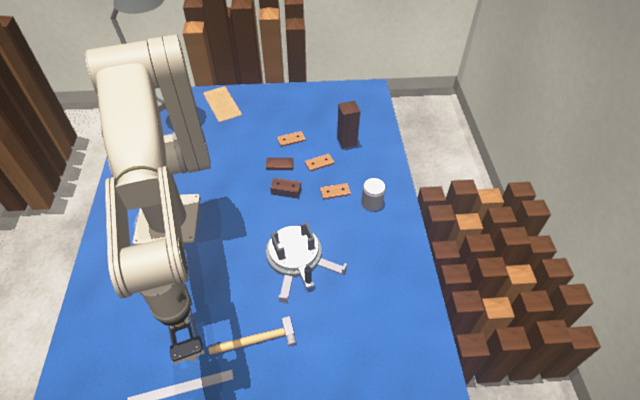

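The top view shows the jig at about (360,220), with the load-stop lug at (415,230), the press-mark lug at (383,172) and the handle at (403,205). The three spacers are at (190,222), (233,188) and (279,173). The body with dots is at (275,228) and the cap at (233,236). The tin is at (295,128), the post at (188,147) and the hammer at (455,260).

```bash
cat >> h.py <<'E'
def blobs(im,P,zmin=.006,amin=60,reg=(0.15,0.8,-0.75,0.75)):
    "non-blue things on the bench, split into components; min-area rect of world xy of top face"
    x0,x1,y0,y1=reg
    hsv=cv2.cvtColor(im,cv2.COLOR_BGR2HSV)
    m=((P[...,2]>zmin)&(P[...,2]<.25)&(P[...,0]>x0)&(P[...,0]<x1)&(P[...,1]>y0)&(P[...,1]<y1)).astype(np.uint8)
    n,l,s,_=cv2.connectedComponentsWithStats(m,connectivity=4)
    out=[]
    for i in range(1,n):
        if s[i,4]<amin: continue
        k=l==i; p=P[k]; zt=np.percentile(p[:,2],90)
        q=p[p[:,2]>zt-.006] if zt<.1 else p
        (cx,cy),(w,h),a=cv2.minAreaRect(q[:,:2].astype(np.float32))
        if w<h: a+=90
        v,u=np.where(k); b=hsv[k].mean(0)
        out.append((cx,cy,max(w,h),min(w,h),(a+90)%180-90,zt,u.mean(),v.mean(),b))
    return out
def show(o):
    for b in o: print('xy %.4f %.4f  size %.3f %.3f ang %.1f ztop %.4f px %.0f %.0f hsv %s'%(*b[:8],b[8].astype(int)))
E
python3 - <<'E'
from h import *
for n in('top','side'):
    D=np.load(n+'0.npz'); P=D['P']; im=D['im']
    print(n); show(blobs(im,P))
    print('bench z',np.median(P[...,2][(np.abs(P[...,2])<.02)]))
D=np.load('top0.npz');P=D['P'];im=D['im']
for u,v in[(403,205),(402,203),(383,170),(415,230),(233,236),(275,228),(190,222),(360,220)]: print(u,v,P[v,u].round(4))
c=cv2.resize(im[100:280,160:460],None,fx=2.6,fy=2.6,interpolation=cv2.INTER_CUBIC);cv2.imwrite('pics/c0.png',c)
E
```

```text
top
xy 0.7637 0.0322  size 0.088 0.071 ang -88.7 ztop 0.1030 px 295 130 hsv [109  13 159]
xy 0.7083 0.3917  size 0.119 0.084 ang -75.3 ztop 0.2028 px 190 146 hsv [ 29 153  65]
xy 0.6337 0.0915  size 0.111 0.054 ang 8.3 ztop 0.0157 px 279 172 hsv [ 22 134 170]
xy 0.6322 -0.2651  size 0.024 0.008 ang 60.5 ztop 0.0321 px 380 174 hsv [149  14 167]
xy 0.5829 0.2493  size 0.109 0.054 ang 19.9 ztop 0.0160 px 233 188 hsv [ 22 136 169]
xy 0.4812 -0.2321  size 0.191 0.131 ang -72.6 ztop 0.0642 px 361 218 hsv [104  11 175]
xy 0.4721 0.3966  size 0.110 0.055 ang 15.6 ztop 0.0158 px 189 222 hsv [ 22 136 168]
xy 0.4431 0.1085  size 0.110 0.054 ang -15.0 ztop 0.0440 px 274 228 hsv [ 31 140 108]
xy 0.3323 -0.5076  size 0.259 0.086 ang 18.6 ztop 0.0282 px 453 253 hsv [ 59  76 157]
xy 0.4224 0.2483  size 0.096 0.045 ang -7.1 ztop 0.0342 px 232 236 hsv [ 30 145  94]
xy 0.4318 -0.3179  size 0.064 0.025 ang 78.4 ztop 0.0130 px 401 227 hsv [161  10 185]
bench z -0.000786359986903922
side
xy 0.6997 0.4108  size 0.175 0.074 ang -74.7 ztop 0.1968 px 348 123 hsv [122  56  87]
xy 0.4751 0.3932  size 0.109 0.06
[... 330 characters left out ...]
 0.087 0.069 ang -89.4 ztop 0.1009 px 372 194 hsv [ 82  11 174]
xy 0.6370 0.0871  size 0.108 0.062 ang 6.7 ztop 0.0149 px 335 190 hsv [ 25 112 219]
xy 0.4830 -0.2346  size 0.202 0.132 ang -72.7 ztop 0.0935 px 295 252 hsv [ 71  10 197]
xy 0.4228 -0.3632  size 0.025 0.011 ang -16.4 ztop 0.0345 px 284 296 hsv [113  15 187]
xy 0.3291 -0.5055  size 0.258 0.089 ang 15.8 ztop 0.0270 px 258 338 hsv [ 54  67 213]
bench z -0.000961218524990219
403 205 [ 0.4967 -0.3098  0.1205]
402 203 [ 0.503  -0.3067  0.1221]
383 170 [ 0.628  -0.2646  0.0286]
415 230 [ 0.4211 -0.3602  0.0373]
233 236 [0.4185 0.2448 0.034 ]
275 228 [0.4404 0.1039 0.0442]
190 222 [0.4708 0.3934 0.0146]
360 220 [ 0.4589 -0.1784  0.0447]
```

View pics/c0.png

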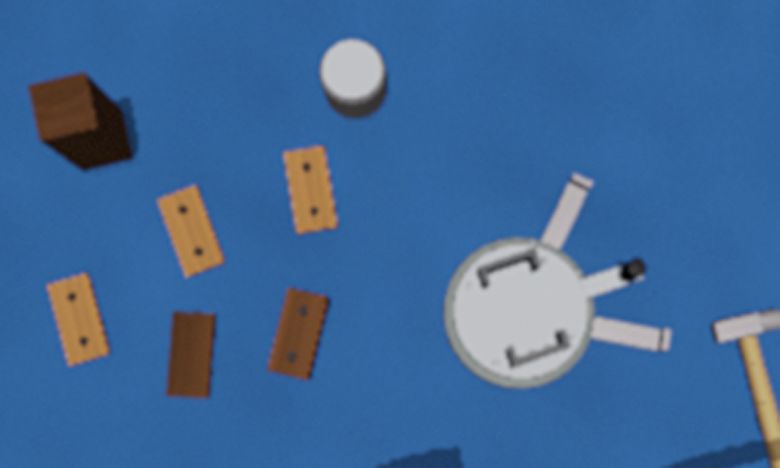

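The picture confirms three light spacers, a dark body with dots and a cap without dots. From the two lugs I get the jig centre at about (0.4635,-0.1777). The load stop points along -102.4°, the press mark along -27.4°, and the handle is at click 2. Next I'll work out the moves to the handle.

```bash
cat >> h.py <<'E'
def plan(x,y,z,yaw):
    "grasp point target, yaw (deg) of tool y line; order: turn, xy, z. prints totals in tool axes"
    s=robot.read_state(); M=R.from_rotvec(s['orientation']).as_matrix(); p=s['tool_pos']
    g=p+.167*M[:,2]; cur=np.degrees(np.arctan2(M[1,1],M[0,1]))
    best=None
    for k in(-180,0,180):
        t=(yaw+k-cur+540)%360-180
        q6=s['q'][5]-np.radians(t)   # tool down: +yaw world = -turn about tool z
        q1n=np.arctan2(y,x); q6f=q6+(q1n-s['q'][0])
        if best is None or abs(q6f)<abs(best[1]): best=(t,q6f)
    t=best[0]; T=-np.radians(t)
    M2=R.from_euler('z',t,degrees=True).as_matrix()@M
    d=M2.T@(np.array([x,y,z])-g)*1000
    tilt=np.degrees(np.arccos(-M[2,2]))
    print('t %.2f grasp %s yaw %.1f tilt %.2f open %.4f F %s | turn z %.3f  then shift(mm) x %.1f y %.1f z %.1f  (q6 -> %.2f)'%(s['t'],g.round(4),cur,tilt,s['opening'],s['force'].round(1),T,*d,best[1]))
E
python3 -c "
from h import *
plan(.5073,-.3159,.085,17.6)"
```

```text
t 0.10 grasp [ 0.1845 -0.5704  0.2368] yaw -72.1 tilt 0.10 open 0.0930 F [0.2 0.1 1.1] | turn z -1.565  then shift(mm) x 145.0 y 384.9 z 151.2  (q6 -> -0.86)
```

Emit:
{"method": "apply_moves", "body": {"series": [[[0, 0, 0], [0, 0, -0.12]], [[0, 0, 0], [0, 0, -0.12]], [[0, 0, 0], [0, 0, -0.12]], [[0, 0, 0], [0, 0, -0.12]], [[0, 0, 0], [0, 0, -0.12]], [[0, 0, 0], [0, 0, -0.12]], [[0, 0, 0], [0, 0, -0.12]], [[0, 0, 0], [0, 0, -0.12]], [[0, 0, 0], [0, 0, -0.12]], [[0, 0, 0], [0, 0, -0.12]], [[0, 0, 0], [0, 0, -0.12]], [[0, 0, 0], [0, 0, -0.12]]], "claw": 1}}

```text
t: 1.1
tool_pos: [0.1846, -0.5707, 0.4041]
orientation: [-2.003, -2.419, -0.001]
force: [-0.7, -0.5, -0.5]
opening: 0.0932
gripper_force: 0.0
```

Emit:
{"method": "apply_moves", "body": {"series": [[[0, 0, 0], [0, 0, -0.12]], [[12, 32, 0], [0, 0, 0]], [[12, 32, 0], [0, 0, 0]], [[12, 32, 0], [0, 0, 0]], [[12, 32, 0], [0, 0, 0]], [[12, 32, 0], [0, 0, 0]], [[12, 32, 0], [0, 0, 0]], [[12, 32, 0], [0, 0, 0]], [[12, 32, 0], [0, 0, 0]], [[12, 32, 0], [0, 0, 0]], [[12, 32, 0], [0, 0, 0]], [[12, 32, 0], [0, 0, 0]]]}}

```text
t: 2.1
tool_pos: [0.4825, -0.3388, 0.4042]
orientation: [-1.861, -2.53, -0.0]
force: [-0.1, -0.3, 0.6]
opening: 0.0928
gripper_force: 0.0
```

Emit:
{"method": "apply_moves", "body": {"series": [[[12, 32, 0], [0, 0, 0]], [[0, 0, 0], [0, 0, 0]], [[0, 0, 0], [0, 0, 0]], [[0, 0, 0], [0, 0, 0]]]}}

```text
t: 2.43
tool_pos: [0.5082, -0.3192, 0.4042]
orientation: [-1.86, -2.53, 0.001]
force: [-0.5, -0.4, -0.0]
opening: 0.0929
gripper_force: 0.0
```

```bash
python3 - <<'E'
from h import *
plan(.5073,-.3159,.085,17.6)
im,d,c=snap('wrist','w1');P=cloud(d,c)
E_=np.array(c['extrinsics']);print(c['fx'],-E_[:3,:3].T@E_[:3,3],E_[2,:3])
for n in('top','wrist'):
    im,d,c=snap(n);P=cloud(d,c);np.savez(n+'1.npz',im=im,P=P)
    dark=(im.max(-1)<75)&(P[...,2]>.085)&(P[...,2]<.135)&(abs(P[...,0]-.46)<.2)&(abs(P[...,1]+.2)<.25)
    k,l,s,_=cv2.connectedComponentsWithStats(dark.astype(np.uint8))
    for i in range(1,k):
        if s[i,4]>15:
            p=P[l==i]; (cx,cy),(w,h),a=cv2.minAreaRect(p[:,:2].astype(np.float32)); print(n,s[i,4],p.mean(0).round(4),'rect',round(cx,4),round(cy,4),round(w,4),round(h,4),round(a,1),np.percentile(p[:,2],[10,90]).round(3))
E
```

```text
t 2.43 grasp [ 0.508  -0.3192  0.2372] yaw 17.3 tilt 0.07 open 0.0929 F [-0.5 -0.4 -0. ] | turn z -0.004  then shift(mm) x 3.2 y 0.4 z 152.2  (q6 -> -0.86)
303.57034851187547 [ 0.48488401 -0.2463058   0.38303179] [ 0.08060423 -0.26331089 -0.96133778]
top 24 [ 0.5026 -0.3178  0.1149] rect 0.5029 -0.3189 0.0102 0.0215 54.6 [0.11  0.121]
top 20 [ 0.3987 -0.1648  0.1011] rect 0.4026 -0.1698 0.017 0.0251 16.8 [0.096 0.106]
wrist 1090 [ 0.4106 -0.2098  0.1001] rect 0.4143 -0.2043 0.024 0.0553 18.0 [0.091 0.104]
wrist 217 [ 0.5186 -0.166   0.0936] rect 0.5186 -0.1662 0.0008 0.0459 17.5 [0.087 0.1  ]
wrist 77 [ 0.5198 -0.1983  0.0936] rect 0.5227 -0.1983 0.0069 0.0237 89.8 [0.088 0.099]
wrist 632 [ 0.505  -0.3141  0.1128] rect 0.5058 -0.3161 0.0226 0.0226 62.9 [0.099 0.117]
```

View pics/w1.png

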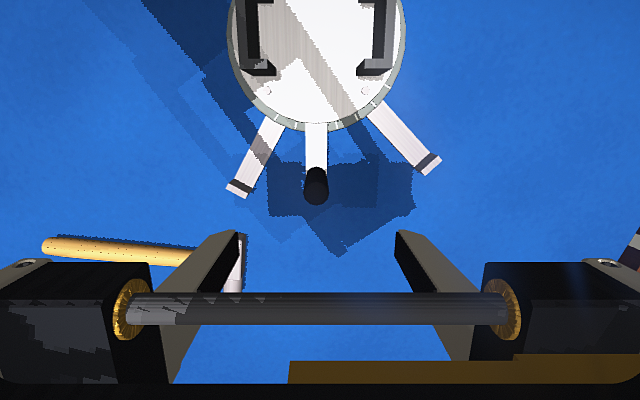

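The wrist view shows the handle at (316,187), the lugs at (240,188) and (432,163), and the jig plate above them. The handle measures (0.506,-0.316), as expected. I'll descend around it and close to a loose cage.

Emit:
{"method": "apply_moves", "body": {"series": [[[3, 0, 13], [0, 0, 0]], [[0, 0, 13], [0, 0, 0]], [[0, 0, 13], [0, 0, 0]], [[0, 0, 13], [0, 0, 0]], [[0, 0, 13], [0, 0, 0]], [[0, 0, 13], [0, 0, 0]], [[0, 0, 13], [0, 0, 0]], [[0, 0, 13], [0, 0, 0]], [[0, 0, 13], [0, 0, 0]], [[0, 0, 13], [0, 0, 0]], [[0, 0, 13], [0, 0, 0]], [[0, 0, 9], [0, 0, 0]]]}}

```text
t: 3.58
tool_pos: [0.5072, -0.3161, 0.2507]
orientation: [-1.861, -2.529, -0.0]
force: [0.0, 1.2, -0.5]
opening: 0.0926
gripper_force: 0.0
```

Emit:
{"method": "apply_moves", "body": {"series": [[[0, 0, 0], [0, 0, 0]], [[0, 0, 0], [0, 0, 0]], [[0, 0, 0], [0, 0, 0]], [[0, 0, 0], [0, 0, 0]], [[0, 0, 0], [0, 0, 0]], [[0, 0, 0], [0, 0, 0]]], "claw": 0.31, "newtons": 15}}

```text
t: 4.08
tool_pos: [0.5078, -0.3165, 0.2536]
orientation: [1.861, 2.529, -0.0]
force: [-0.1, 0.0, -0.1]
opening: 0.0575
gripper_force: 0.0
```

```bash
python3 - <<'E'
from h import *
plan(.4324,-.3193,.085,-12.4)
# arc rows: constant twist per row for n rows of -30deg
M=R.from_rotvec(robot.read_state()['orientation']).as_matrix();print(M[:,0].round(3),M[:,1].round(3))
E
```

```text
t 4.08 grasp [ 0.508  -0.3166  0.0866] yaw 17.3 tilt 0.08 open 0.0575 F [-0.1  0.  -0.1] | turn z 0.518  then shift(mm) x -18.8 y -73.2 z 1.5  (q6 -> -0.42)
[-0.297  0.955 -0.001] [0.955 0.297 0.001]
```

Emit:
{"method": "apply_moves", "body": {"series": [[[0, 0, 0], [0, 0, 0]], [[0, 0, 0], [0, 0, 0]], [[0, 0, 0], [0, 0, 0]], [[0, 0, 0], [0, 0, 0]], [[0, 0, 0], [0, 0, 0]], [[0, 0, 0], [0, 0, 0]]]}}

```text
t: 4.58
tool_pos: [0.5075, -0.3163, 0.2527]
orientation: [-1.862, -2.53, -0.0]
force: [0.5, -0.5, 0.5]
opening: 0.0291
gripper_force: 0.0
```

Emit:
{"method": "apply_moves", "body": {"series": [[[0.14, -6.3, 0], [0, 0, 0.0432]], [[0.14, -6.3, 0], [0, 0, 0.0432]], [[0.14, -6.3, 0], [0, 0, 0.0432]], [[0.14, -6.3, 0], [0, 0, 0.0432]], [[0.14, -6.3, 0], [0, 0, 0.0432]], [[0.14, -6.3, 0], [0, 0, 0.0432]], [[0.14, -6.3, 0], [0, 0, 0.0432]], [[0.14, -6.3, 0], [0, 0, 0.0432]], [[0.14, -6.3, 0], [0, 0, 0.0432]], [[0.14, -6.3, 0], [0, 0, 0.0432]], [[0.14, -6.3, 0], [0, 0, 0.0432]], [[0.14, -6.3, 0], [0, 0, 0.0432]]]}}

```text
t: 5.58
tool_pos: [0.4327, -0.3196, 0.2529]
orientation: [2.45, 1.965, 0.0]
force: [0.5, -1.1, 0.5]
opening: 0.0287
gripper_force: 0.3
```

Emit:
{"method": "apply_moves", "body": {"series": [[[0, 0, 0], [0, 0, 0]], [[0, 0, 0], [0, 0, 0]], [[0, 0, 0], [0, 0, 0]], [[0, 0, 0], [0, 0, 0]]]}}

```text
t: 5.92
tool_pos: [0.4331, -0.3195, 0.2528]
orientation: [2.447, 1.97, 0.0]
force: [-0.6, -0.1, -0.4]
opening: 0.0291
gripper_force: 0.0
```

```bash
python3 - <<'E'
from h import *
plan(.4324,-.3193,.085,-12.4)
im,d,c=snap('top');P=cloud(d,c);m=(P[...,2]>.08)&(P[...,2]<.106)&(np.hypot(P[...,0]-.4635,P[...,1]+.1777)<.085)
n,l,s,_=cv2.connectedComponentsWithStats(m.astype(np.uint8))
for i in range(1,n):
    if s[i,4]>10: print(s[i,4],P[l==i].mean(0).round(4))
E
```

```text
t 5.92 grasp [ 0.4332 -0.3195  0.0858] yaw -12.3 tilt 0.01 open 0.0291 F [-0.6 -0.1 -0.4] | turn z 0.001  then shift(mm) x 0.1 y -0.8 z 0.8  (q6 -> -0.42)
97 [ 0.5189 -0.1888  0.099 ]
80 [ 0.407  -0.1654  0.0997]
```

Emit:
{"method": "apply_moves", "body": {"series": [[[0, 0, 0], [0, 0, 0]], [[0, 0, -5], [0, 0, 0]], [[0, 0, -15], [0, 0, 0]], [[0, 0, -15], [0, 0, 0]], [[0, 0, -15], [0, 0, 0]], [[0, 0, -20], [0, 0, 0]], [[0, 0, -20], [0, 0, 0]], [[0, 0, -20], [0, 0, 0]], [[0, 0, -20], [0, 0, 0]], [[20, 0, -20], [0, 0, 0]], [[20, 0, 0], [0, 0, 0]], [[20, 0, 0], [0, 0, 0]]], "claw": 0.4}}

```text
t: 6.97
tool_pos: [0.4461, -0.2607, 0.4052]
orientation: [2.446, 1.965, 0.002]
force: [0.2, 0.6, -0.1]
opening: 0.0368
gripper_force: 0.0
```

Emit:
{"method": "apply_moves", "body": {"series": [[[20, 0, 0], [0, 0, 0]], [[0, 0, 0], [0, 0, 0]], [[0, 0, 0], [0, 0, 0]], [[0, 0, 0], [0, 0, 0]]], "claw": 0.9}}

```text
t: 7.3
tool_pos: [0.45, -0.2416, 0.403]
orientation: [2.447, 1.969, -0.0]
force: [-0.0, -0.4, 0.1]
opening: 0.0592
gripper_force: 0.0
```

```bash
python3 - <<'E'
from h import *
im,d,c=snap('wrist','w2');P=cloud(d,c);np.savez('w2.npz',im=im,P=P)
m=(P[...,2]>.09)&(P[...,2]<.112)&(np.hypot(P[...,0]-.4635,P[...,1]+.1777)<.09)
n,l,s,_=cv2.connectedComponentsWithStats(m.astype(np.uint8))
allp=[]
for i in range(1,n):
    if s[i,4]>100:
        p=P[l==i];allp.append(p); (cx,cy),(w,h),a=cv2.minAreaRect(p[:,:2].astype(np.float32));print(s[i,4],p.mean(0).round(4),'rect',round(cx,4),round(cy,4),round(w,4),round(h,4),round(a,2))
(cx,cy),(w,h),a=cv2.minAreaRect(np.vstack(allp)[:,:2].astype(np.float32));print('all',cx,cy,w,h,a)
print('floor z',P[...,2][(abs(P[...,0]-.463)<.03)&(abs(P[...,1]+.177)<.02)].mean())
show(blobs(im,P))
# handle
q=P[(P[...,2]>.113)&(P[...,2]<.13)&(np.hypot(P[...,0]-.432,P[...,1]+.319)<.03)]
print('handle',len(q),cv2.minAreaRect(q[:,:2].astype(np.float32)) if len(q)>5 else '')
plan(.4431,.1085,.022,75)
E
```

```text
1399 [ 0.407  -0.1648  0.1017] rect 0.4101 -0.1668 0.0749 0.0244 77.47
1360 [ 0.5185 -0.1891  0.1016] rect 0.5146 -0.1901 0.0744 0.0243 77.43
all 0.46229472756385803 -0.17841912806034088 0.07488720864057541 0.1312911957502365 77.49232482910156
floor z 0.15412178536734358
xy 0.4897 -0.2008  size 0.258 0.227 ang -65.6 ztop 0.1018 px 323 124 hsv [ 75  11 192]
xy 0.4182 -0.2309  size 0.023 0.011 ang -60.8 ztop 0.2476 px 251 249 hsv [53 58 69]
xy 0.4831 -0.2452  size 0.023 0.011 ang 35.4 ztop 0.2476 px 382 249 hsv [57 69 77]
xy 0.3747 -0.4755  size 0.172 0.062 ang -10.2 ztop 0.0249 px 306 344 hsv [ 57  92 206]
handle 409 ((0.43120914697647095, -0.31930437684059143), (0.022687356919050217, 0.022383326664566994), 24.266874313354492)
t 7.35 grasp [ 0.4499 -0.242   0.2359] yaw -12.4 tilt 0.02 open 0.0632 F [-0.5 -0.7  0.3] | turn z -1.526  then shift(mm) x 97.4 y 336.7 z 213.9  (q6 -> -1.07)
```

View pics/w2.png

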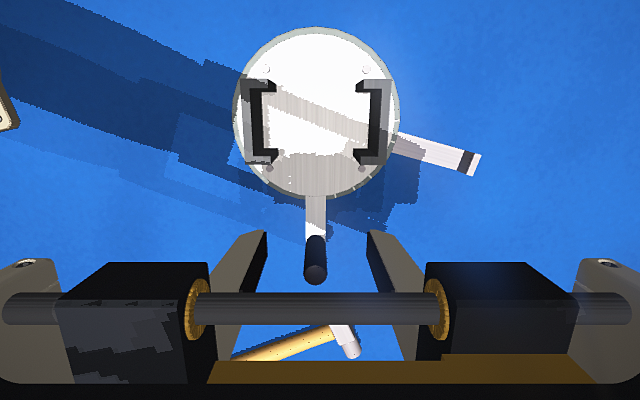

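The wrist view shows the jig at the load stop with the handle post over the first arm. The pocket rect measures 131×75 mm, centred (0.4623,-0.1784) at -12.5°, which matches the given size. Next I'll go to the body.

Emit:
{"method": "apply_moves", "body": {"series": [[[0, 0, 0], [0, 0, -0.12]], [[0, 0, 0], [0, 0, -0.12]], [[0, 0, 0], [0, 0, -0.12]], [[0, 0, 0], [0, 0, -0.12]], [[0, 0, 0], [0, 0, -0.12]], [[0, 0, 0], [0, 0, -0.12]], [[0, 0, 0], [0, 0, -0.12]], [[0, 0, 0], [0, 0, -0.12]], [[0, 0, 0], [0, 0, -0.12]], [[0, 0, 0], [0, 0, -0.12]], [[0, 0, 0], [0, 0, -0.12]], [[0, 0, 0], [0, 0, -0.12]]], "claw": 1}}

```text
t: 8.35
tool_pos: [0.4497, -0.2423, 0.4026]
orientation: [-0.535, -3.095, 0.0]
force: [0.6, -0.5, 0.1]
opening: 0.093
gripper_force: 0.0
```

Emit:
{"method": "apply_moves", "body": {"series": [[[2, 28, 0], [0, 0, -0.086]], [[2, 28, 0], [0, 0, 0]], [[2, 28, 0], [0, 0, 0]], [[2, 28, 0], [0, 0, 0]], [[2, 28, 0], [0, 0, 0]], [[2, 28, 0], [0, 0, 0]], [[2, 28, 0], [0, 0, 0]], [[2, 28, 0], [0, 0, 0]], [[2, 28, 0], [0, 0, 0]], [[2, 28, 0], [0, 0, 0]], [[2, 28, 0], [0, 0, 0]], [[2, 28, 0], [0, 0, 0]]]}}

```text
t: 9.35
tool_pos: [0.5164, 0.0894, 0.4027]
orientation: [0.411, 3.115, -0.0]
force: [-0.3, -0.9, 0.4]
opening: 0.093
gripper_force: 0.0
```

Emit:
{"method": "apply_moves", "body": {"series": [[[0, 0, 0], [0, 0, 0]], [[0, 0, 0], [0, 0, 0]], [[0, 0, 0], [0, 0, 0]]]}}

```text
t: 9.6
tool_pos: [0.5161, 0.0881, 0.4025]
orientation: [-0.41, -3.114, 0.001]
force: [-0.5, -0.9, 0.4]
opening: 0.0931
gripper_force: 0.0
```

```bash
python3 - <<'E'
from h import *
im,d,c=snap('wrist','w3');P=cloud(d,c)
show(blobs(im,P))
plan(.4431,.1085,.022,75)
im,d,c=snap('top');show(blobs(im,cloud(d,c),reg=(.3,.7,-.5,.5)))
E
```

```text
xy 0.4198 0.2485  size 0.083 0.028 ang -4.8 ztop 0.0337 px 434 53 hsv [ 17 167  94]
xy 0.4706 0.3956  size 0.110 0.055 ang 15.6 ztop 0.0118 px 568 65 hsv [ 19 175 194]
xy 0.4479 0.0794  size 0.109 0.054 ang -14.8 ztop 0.0399 px 294 119 hsv [ 18 174 104]
xy 0.4625 -0.1778  size 0.131 0.077 ang -12.6 ztop 0.0842 px 90 186 hsv [ 88   8 169]
xy 0.5827 0.2488  size 0.111 0.054 ang 19.8 ztop 0.0117 px 452 190 hsv [ 20 150 207]
xy 0.6336 0.0903  size 0.111 0.054 ang 8.4 ztop 0.0116 px 340 254 hsv [ 19 152 173]
xy 0.6700 0.3841  size 0.022 0.004 ang -76.8 ztop 0.0879 px 577 248 hsv [ 76 113  33]
xy 0.4988 0.0404  size 0.022 0.011 ang 26.5 ztop 0.2476 px 221 251 hsv [48 61 49]
xy 0.5245 0.1371  size 0.022 0.011 ang -56.4 ztop 0.2475 px 412 251 hsv [59 56 50]
xy 0.7362 0.0377  size 0.065 0.016 ang 74.3 ztop 0.0680 px 322 344 hsv [137  19  58]
t 9.65 grasp [0.516  0.0877 0.2356] yaw 75.0 tilt 0.04 open 0.0927 F [-0.4 -0.3  0.4] | turn z -0.000  then shift(mm) x 75.8 y 1.4 z 213.6  (q6 -> -1.07)
xy 0.6855 0.3654  size 0.077 0.031 ang -86.4 ztop 0.1990 px 190 153 hsv [ 24 160  53]
xy 0.6310 -0.2644  size 0.024 0.009 ang 63.1 ztop 0.0304 px 378 178 hsv [153  13 164]
xy 0.4510 -0.2345  size 0.194 0.132 ang 77.4 ztop 0.0711 px 362 220 hsv [105  11 165]
xy 0.4736 0.3972  size 0.113 0.055 ang 15.5 ztop 0.0158 px 189 222 hsv [ 21 139 161]
xy 0.4507 0.0982  size 0.113 0.036 ang -1.9 ztop 0.0433 px 277 228 hsv [ 34 134  81]
xy 0.4175 0.2690  size 0.097 0.016 ang 2.7 ztop 0.0289 px 226 238 hsv [ 58 115  91]
xy 0.3770 -0.4636  size 0.150 0.070 ang 0.1 ztop 0.0293 px 448 238 hsv [ 74  66 159]
```

View pics/w3.png

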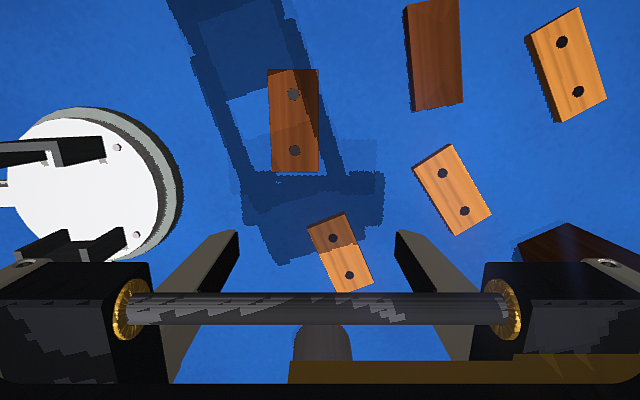

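The wrist view shows the body at (294,119), knocked about 3 cm, with the cap at (434,53) and the spacers at (568,65), (452,190) and (340,254). The body is now at (0.448,0.079) and its height checks out. I'll grasp it.

Emit:
{"method": "apply_moves", "body": {"series": [[[21, -8.5, 0], [0, 0, 0]], [[21, -8.5, 0], [0, 0, 0]], [[21.5, -8.7, 0], [0, 0, 0]], [[0, 0, 25], [0, 0, 0]], [[0, 0, 25], [0, 0, 0]], [[0, 0, 25], [0, 0, 0]], [[0, 0, 25], [0, 0, 0]], [[0, 0, 25], [0, 0, 0]], [[0, 0, 25], [0, 0, 0]], [[0, 0, 25], [0, 0, 0]], [[0, 0, 15], [0, 0, 0]], [[0, 0, 12], [0, 0, 0]]]}}

```text
t: 10.7
tool_pos: [0.4472, 0.0792, 0.1989]
orientation: [-0.412, -3.112, 0.001]
force: [0.6, -0.4, -0.2]
opening: 0.0928
gripper_force: 0.0
```

Emit:
{"method": "apply_moves", "body": {"series": [[[0, 0, 5], [0, 0, 0]], [[0, 0, 5], [0, 0, 0]], [[0, 0, 0], [0, 0, 0]], [[0, 0, 0], [0, 0, 0]]]}}

```text
t: 11.03
tool_pos: [0.4483, 0.0802, 0.1914]
orientation: [0.41, 3.114, 0.0]
force: [0.3, -0.5, 0.4]
opening: 0.0929
gripper_force: 0.0
```

```bash
python3 -c "
from h import *
plan(.4479,.0794,.022,75.2)"
```

```text
t 11.03 grasp [0.4485 0.0802 0.0244] yaw 75.0 tilt 0.04 open 0.0929 F [ 0.3 -0.5  0.4] | turn z -0.003  then shift(mm) x 0.4 y -0.9 z 2.4  (q6 -> -1.14)
```

Emit:
{"method": "apply_moves", "body": {"series": [[[0, 0, 1], [0, 0, 0]], [[0, 0, 0], [0, 0, 0]], [[0, 0, 0], [0, 0, 0]], [[0, 0, 0], [0, 0, 0]], [[0, 0, 0], [0, 0, 0]], [[0, 0, 0], [0, 0, 0]], [[0, 0, 0], [0, 0, 0]], [[0, 0, 0], [0, 0, 0]], [[0, 0, 0], [0, 0, 0]], [[0, 0, 0], [0, 0, 0]]], "claw": 0, "newtons": 25}}

```text
t: 11.87
tool_pos: [0.448, 0.0805, 0.1898]
orientation: [0.409, 3.115, 0.0]
force: [-0.8, -0.3, 1.4]
opening: 0.0544
gripper_force: 25.0
```

Emit:
{"method": "apply_moves", "body": {"series": [[[0, 0, -5], [0, 0, 0]], [[0, 0, -15], [0, 0, 0]], [[0, 0, -20], [0, 0, 0]], [[0, 0, -20], [0, 0, 0]], [[0, 0, -20], [0, 0, 0]], [[0, 0, -20], [0, 0, 0]], [[0, 0, -20], [0, 0, 0]], [[0, 0, -20], [0, 0, 0]], [[0, 0, -20], [0, 0, 0]], [[0, 0, -15], [0, 0, 0]], [[0, 0, 0], [0, 0, 0]], [[0, 0, 0], [0, 0, 0]]]}}

```text
t: 12.87
tool_pos: [0.4481, 0.0805, 0.3651]
orientation: [0.409, 3.113, 0.001]
force: [0.2, -0.8, -3.8]
opening: 0.0537
gripper_force: 25.0
```

```bash
cat >> h.py <<'E'
def held(dz=0.2):
    "held part seen by the top camera is hidden; use the wrist: points well above bench between the fingers"
    im,d,c=snap('wrist');P=cloud(d,c); s=robot.read_state();M=R.from_rotvec(s['orientation']).as_matrix()
    g=s['tool_pos']+.167*M[:,2]; Q=(P-g)@M   # tool axes
    m=(abs(Q[...,0])<.08)&(abs(Q[...,1])<.027)&(Q[...,2]>-.035)&(Q[...,2]<.03)
    q=Q[m]; print('held n',len(q),'x %.4f..%.4f'%tuple(np.percentile(q[:,0],[1,99.5])),'z',np.percentile(q[:,2],[1,50,99]).round(4))
    return im,Q,m
E
python3 -c "
from h import *
plan(.4629,-.1780,.2,77.5)
held()"
```

```text
t 12.87 grasp [0.4483 0.0805 0.1981] yaw 75.0 tilt 0.08 open 0.0537 F [ 0.2 -0.8 -3.8] | turn z 3.099  then shift(mm) x 70.2 y 249.2 z -1.9  (q6 -> 1.42)
held n 19928 x -0.0494..0.0537 z [-0.0191 -0.0171  0.0125]
```

Emit:
{"method": "apply_moves", "body": {"series": [[[0, 0, 0], [0, 0, -0.0436]], [[-7, -24.9, 0], [0, 0, 0]], [[-7, -24.9, 0], [0, 0, 0]], [[-7, -24.9, 0], [0, 0, 0]], [[-7, -24.9, 0], [0, 0, 0]], [[-7, -24.9, 0], [0, 0, 0]], [[-7, -24.9, 0], [0, 0, 0]], [[-7, -24.9, 0], [0, 0, 0]], [[-7, -24.9, 0], [0, 0, 0]], [[-7, -24.9, 0], [0, 0, 0]], [[-7, -24.9, 0], [0, 0, 0]], [[0, 0, 0], [0, 0, 0]]]}}

```text
t: 13.92
tool_pos: [0.4619, -0.1811, 0.3626]
orientation: [-0.345, -3.12, 0.001]
force: [-0.1, 0.0, -1.9]
opening: 0.054
gripper_force: 25.0
```

Emit:
{"method": "apply_moves", "body": {"series": [[[0, 0, 15], [0, 0, 0]], [[0, 0, 20], [0, 0, 0]], [[0, 0, 20], [0, 0, 0]], [[0, 0, 0], [0, 0, 0]], [[0, 0, 0], [0, 0, 0]], [[0, 0, 0], [0, 0, 0]]]}}

```text
t: 14.42
tool_pos: [0.4626, -0.1775, 0.3099]
orientation: [-0.341, -3.122, -0.0]
force: [-0.2, -0.3, -2.3]
opening: 0.0536
gripper_force: 25.0
```

```bash
sed -i 's/if best is None or abs(q6f)<abs(best\[1\])/if abs(t)<=95 and (best is None or abs(q6f)<abs(best[1]))/' h.py
python3 - <<'E'
from h import *
plan(.4629,-.1780,.0665,77.5)
im,Q,m=held()
# wall tops at world z .104 in tool axes
s=robot.read_state();z=s['tool_pos'][2]-.167
w=(abs(Q[...,2]-(z-.1035))<.004)&(abs(Q[...,0])<.09)&(abs(Q[...,1])<.06)
q=Q[w];print(len(q),q.min(0).round(4),q.max(0).round(4), np.percentile(q[:,0],99).round(4),np.percentile(q[:,1],[1,99]).round(4))
cv2.imwrite('pics/w4.png',im)
E
```

```text
t 14.42 grasp [ 0.4625 -0.1774  0.1429] yaw 77.5 tilt 0.04 open 0.0536 F [-0.2 -0.3 -2.3] | turn z 0.001  then shift(mm) x -0.6 y -0.5 z 76.4  (q6 -> -1.72)
held n 19923 x -0.0481..0.0551 z [-0.018  -0.0152  0.0144]
2159 [ 0.0455 -0.0383  0.0387] [0.0661 0.0369 0.0437] 0.066 [-0.0378  0.0364]
```

View pics/w4.png

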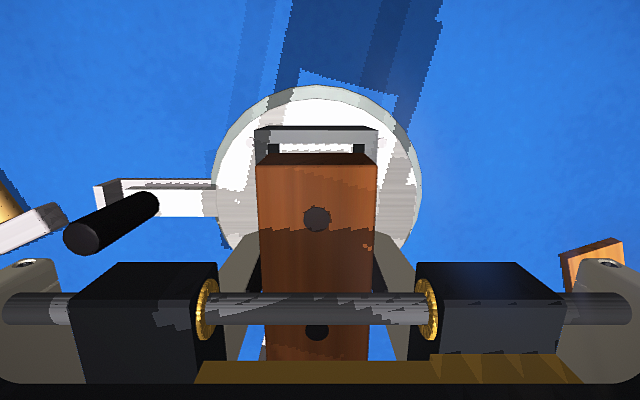

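The wrist view shows the body over the pocket with its near end at (316,160), inside the near U-end. The offset is about 0.5 mm, so I'll lower it.

Emit:
{"method": "apply_moves", "body": {"series": [[[0, -0.6, 12], [0, 0, 0]], [[0, 0, 12], [0, 0, 0]], [[0, 0, 6], [0, 0, 0]], [[0, 0, 4], [0, 0, 0]], [[0, 0, 4], [0, 0, 0]], [[0, 0, 4], [0, 0, 0]], [[0, 0, 4], [0, 0, 0]], [[0, 0, 4], [0, 0, 0]], [[0, 0, 4], [0, 0, 0]], [[0, 0, 6], [0, 0, 0]], [[0, 0, 6], [0, 0, 0]], [[0, 0, 5], [0, 0, 0]]]}}

```text
t: 15.47
tool_pos: [0.4671, -0.1796, 0.2462]
orientation: [0.339, 3.108, -0.005]
force: [1.6, 6.6, 42.2]
opening: 0.0541
gripper_force: 25.0
```

```bash
python3 -c "
from h import *
plan(.4629,-.1780,.0665,77.5)"
```

```text
t 15.47 grasp [ 0.4696 -0.1804  0.0792] yaw 77.5 tilt 0.91 open 0.0541 F [ 1.6  6.6 42.2] | turn z 0.001  then shift(mm) x 7.3 y 0.9 z 12.6  (q6 -> -1.72)
```

Emit:
{"method": "apply_moves", "body": {"series": [[[0, 0, -5], [0, 0, 0]], [[0, 0, -3], [0, 0, 0]], [[0, 0, 0], [0, 0, 0]], [[0, 0, 0], [0, 0, 0]]]}}

```text
t: 15.8
tool_pos: [0.4657, -0.1793, 0.2499]
orientation: [0.34, 3.111, -0.004]
force: [15.4, -1.3, 5.3]
opening: 0.0537
gripper_force: 25.0
```

```bash
python3 - <<'E'
from h import *
plan(.4629,-.1780,.0665,77.5)
im,Q,m=held()
cv2.imwrite('pics/w5.png',im)
im,d,c=snap('side');cv2.imwrite('pics/s5.png',np.hstack([cv2.resize(im[190:310,220:380],(800,600))]))
E
```

```text
t 15.80 grasp [ 0.4676 -0.18    0.0829] yaw 77.5 tilt 0.69 open 0.0537 F [15.4 -1.3  5.3] | turn z 0.000  then shift(mm) x 5.2 y 0.9 z 16.4  (q6 -> -1.72)
held n 13505 x 0.0340..0.0712 z [-0.0349 -0.0281  0.0108]
```

View pics/w5.png

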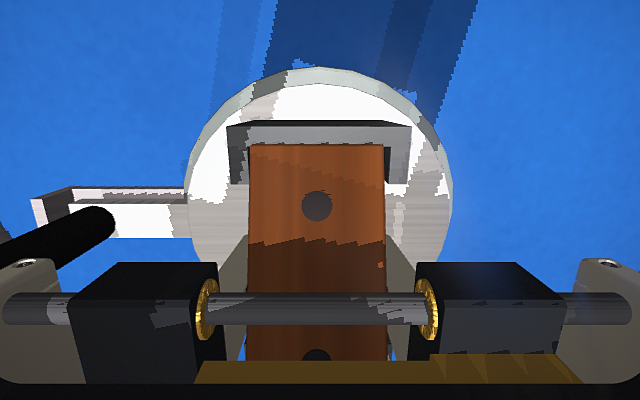

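View pics/s5.png

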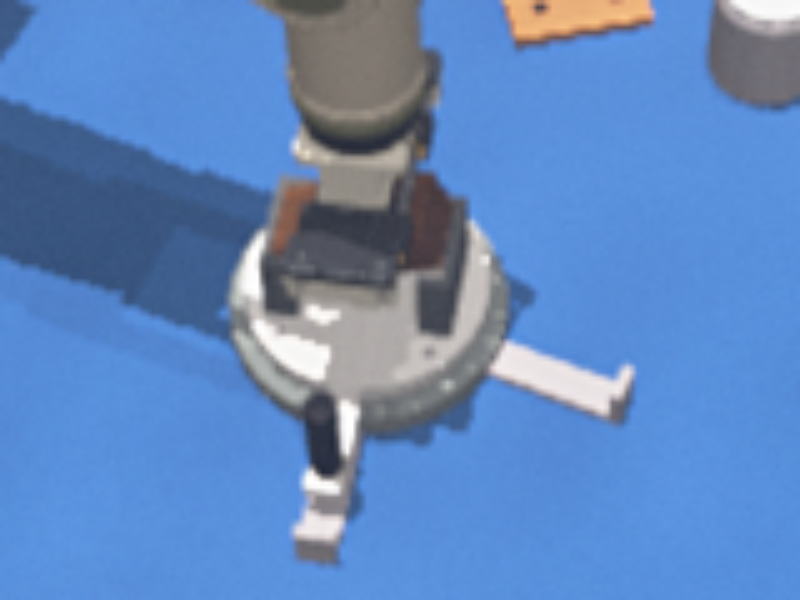

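The wrist view shows the body's near end against the near U-end at (316,148). The side view shows the body between the ends, though it may be tilted. I'll measure the tilt.

```bash
cat >> h.py <<'E'
def topfit():
    im,d,c=snap('wrist');P=cloud(d,c); s=robot.read_state();M=R.from_rotvec(s['orientation']).as_matrix()
    g=s['tool_pos']+.167*M[:,2]; Q=(P-g)@M
    h=cv2.cvtColor(im,cv2.COLOR_BGR2HSV)
    m=(h[...,0]<30)&(h[...,1]>90)&(abs(Q[...,0])<.08)&(abs(Q[...,1])<.035)&(Q[...,2]>-.06)&(Q[...,2]<.03)
    n,l,st,_=cv2.connectedComponentsWithStats(m.astype(np.uint8)); m=l==1+np.argmax(st[1:,4])
    q=P[m]; t=Q[m]
    # plane over the upper face
    A=np.c_[t[:,0],t[:,1],np.ones(len(t))]; k=np.ones(len(t),bool)
    for _ in range(8):
        a=np.linalg.lstsq(A[k],q[k,2],rcond=None)[0]; r=abs(q[:,2]-A@a); k=r<max(.0015,np.percentile(r,50))
    k=r<.0025; tt=t[k]
    print('top face n',k.sum(),'slope x,y deg',np.degrees(a[:2]).round(2),'z at grasp %.4f'%a[2],'x max %.4f min %.4f'%(np.percentile(tt[:,0],99.8),np.percentile(tt[:,0],.2)),'y',np.percentile(tt[:,1],[.5,99.5]).round(4))
    # pocket near wall top
    w=(abs(P[...,2]-.1025)<.004)&(abs(Q[...,0])<.09)&(abs(Q[...,1])<.06)&(h[...,1]<70)
    if w.sum()>50: q=Q[w];print('wall x max %.4f'%np.percentile(q[:,0],99.5),'y',np.percentile(q[:,1],[.5,99.5]).round(4))
    return im,P,Q,m
E
python3 -c "
from h import *
topfit()"
```

```text
top face n 19383 slope x,y deg [-2.197e+01 -1.000e-02] z at grasp 0.1309 x max 0.0640 min 0.0101 y [-0.0269  0.026 ]
wall x max 0.0708 y [-0.0417  0.0405]
```

The body is pitched 22°: its far end caught the far wall during the fast descent, while its near end is inside. I'll lift it, set it down on free bench and regrasp.

Emit:
{"method": "apply_moves", "body": {"series": [[[0, 0, -4], [0, 0, 0]], [[0, 0, -6], [0, 0, 0]], [[0, 0, -8], [0, 0, 0]], [[0, 0, -10], [0, 0, 0]], [[0, 0, -12], [0, 0, 0]], [[0, 0, -15], [0, 0, 0]], [[0, 0, -15], [0, 0, 0]], [[0, 0, -15], [0, 0, 0]], [[0, 0, -15], [0, 0, 0]], [[0, 0, -15], [0, 0, 0]], [[0, 0, -15], [0, 0, 0]], [[0, 0, 0], [0, 0, 0]]]}}

```text
t: 16.95
tool_pos: [0.4631, -0.1787, 0.3807]
orientation: [0.341, 3.118, -0.003]
force: [-0.0, -0.2, -2.2]
opening: 0.0536
gripper_force: 25.0
```

```bash
python3 -c "
from h import *
plan(.46,.06,.022,77.5)
topfit()"
```

```text
t 16.95 grasp [ 0.4639 -0.1791  0.2137] yaw 77.5 tilt 0.30 open 0.0536 F [-0.  -0.2 -2.2] | turn z 0.000  then shift(mm) x 56.5 y 232.8 z 191.1  (q6 -> -1.22)
top face n 19368 slope x,y deg [-21.88  -0.06] z at grasp 0.2616 x max 0.0634 min 0.0097 y [-0.027   0.0258]
wall x max 0.0666 y [-0.0368  0.0378]
```

Emit:
{"method": "apply_moves", "body": {"series": [[[5.7, 23.3, 0], [0, 0, 0]], [[5.7, 23.3, 0], [0, 0, 0]], [[5.7, 23.3, 0], [0, 0, 0]], [[5.7, 23.3, 0], [0, 0, 0]], [[5.7, 23.3, 0], [0, 0, 0]], [[5.7, 23.3, 0], [0, 0, 0]], [[5.7, 23.3, 0], [0, 0, 0]], [[5.7, 23.3, 0], [0, 0, 0]], [[5.7, 23.3, 0], [0, 0, 0]], [[5.7, 23.3, 0], [0, 0, 0]], [[0, 0, 0], [0, 0, 0]], [[0, 0, 20], [0, 0, 0]]]}}

```text
t: 18.0
tool_pos: [0.4579, 0.0626, 0.3593]
orientation: [0.337, 3.119, 0.001]
force: [0.9, -0.9, -2.0]
opening: 0.0538
gripper_force: 25.0
```

Emit:
{"method": "apply_moves", "body": {"series": [[[0, 0, 20], [0, 0, 0]], [[0, 0, 20], [0, 0, 0]], [[0, 0, 20], [0, 0, 0]], [[0, 0, 20], [0, 0, 0]], [[0, 0, 20], [0, 0, 0]], [[0, 0, 20], [0, 0, 0]], [[0, 0, 15], [0, 0, 0]], [[0, 0, 15], [0, 0, 0]], [[0, 0, 10], [0, 0, 0]], [[0, 0, 8], [0, 0, 0]], [[0, 0, 0], [0, 0, 0]], [[0, 0, 0], [0, 0, 0]]]}}

```text
t: 19.0
tool_pos: [0.4571, 0.0613, 0.1886]
orientation: [-0.341, -3.123, 0.0]
force: [-1.4, -0.3, -2.3]
opening: 0.0537
gripper_force: 25.0
```

Emit:
{"method": "apply_moves", "body": {"series": [[[0, 0, 0], [0, 0, 0]], [[0, 0, 0], [0, 0, 0]], [[0, 0, 0], [0, 0, 0]], [[0, 0, 0], [0, 0, 0]], [[0, 0, 0], [0, 0, 0]], [[0, 0, 0], [0, 0, 0]]], "newtons": 3}}

```text
t: 19.5
tool_pos: [0.4571, 0.0615, 0.1889]
orientation: [0.341, 3.123, 0.0]
force: [0.0, 1.5, -2.0]
opening: 0.0539
gripper_force: 3.0
```

```bash
python3 -c "
from h import *
plan(.46,.06,.022,77.5)
topfit()"
```

```text
t 19.50 grasp [0.4572 0.0615 0.0219] yaw 77.5 tilt 0.02 open 0.0539 F [ 0.   1.5 -2. ] | turn z 0.001  then shift(mm) x -3.1 y -0.8 z -0.1  (q6 -> -1.22)
top face n 19299 slope x,y deg [-21.56   0.04] z at grasp 0.0699 x max 0.0639 min 0.0101 y [-0.0268  0.0259]
wall x max 0.0368 y [-0.0552  0.0541]
```

Now I'll release it slowly, then lift and back off so the wrist camera can see it.

Emit:
{"method": "apply_moves", "body": {"series": [[[0, 0, 0], [0, 0, 0]], [[0, 0, 0], [0, 0, 0]], [[0, 0, 0], [0, 0, 0]], [[0, 0, 0], [0, 0, 0]], [[0, 0, 0], [0, 0, 0]], [[0, 0, 0], [0, 0, 0]]], "claw": 0.7}}

```text
t: 20.05
tool_pos: [0.4571, 0.0614, 0.1888]
orientation: [0.341, 3.123, 0.0]
force: [-0.5, 0.3, 0.0]
opening: 0.0651
gripper_force: 0.0
```

Emit:
{"method": "apply_moves", "body": {"series": [[[0, 0, 0], [0, 0, 0]], [[0, 0, 0], [0, 0, 0]], [[0, 0, 0], [0, 0, 0]], [[0, 0, 0], [0, 0, 0]], [[0, 0, -20], [0, 0, 0]], [[0, 0, -30], [0, 0, 0]], [[0, 0, -30], [0, 0, 0]], [[0, 0, -30], [0, 0, 0]], [[-25, 0, -30], [0, 0, 0]], [[-25, 0, -30], [0, 0, 0]], [[-20, 0, -20], [0, 0, 0]], [[0, 0, 0], [0, 0, 0]]], "claw": 1}}

```text
t: 21.05
tool_pos: [0.5289, 0.0456, 0.3847]
orientation: [0.341, 3.113, 0.001]
force: [0.2, -0.3, 2.2]
opening: 0.0932
gripper_force: 0.0
```

Emit:
{"method": "apply_moves", "body": {"series": [[[0, 0, 0], [0, 0, 0]], [[0, 0, 0], [0, 0, 0]], [[0, 0, 0], [0, 0, 0]]]}}

```text
t: 21.3
tool_pos: [0.5243, 0.0465, 0.3767]
orientation: [-0.34, -3.12, 0.0]
force: [-0.0, 0.8, -0.7]
opening: 0.0929
gripper_force: 0.0
```

```bash
python3 - <<'E'
from h import *
im,d,c=snap('wrist');P=cloud(d,c)
o=blobs(im,P,reg=(.3,.7,-.3,.5));show(o)
b=min(o,key=lambda b:np.hypot(b[0]-.457,b[1]-.06)); plan(b[0],b[1],.022,b[4]+90)
E
```

```text
xy 0.4240 0.2483  size 0.076 0.028 ang -5.6 ztop 0.0342 px 487 48 hsv [ 12 181  91]
xy 0.4717 0.3909  size 0.110 0.047 ang 15.3 ztop 0.0118 px 620 57 hsv [ 19 178 178]
xy 0.4594 0.0600  size 0.109 0.054 ang -12.5 ztop 0.0398 px 316 118 hsv [ 16 175  94]
xy 0.4630 -0.1782  size 0.131 0.078 ang -12.7 ztop 0.0945 px 100 170 hsv [ 93   8 170]
xy 0.5827 0.2486  size 0.111 0.055 ang 19.9 ztop 0.0117 px 494 188 hsv [ 20 168 207]
xy 0.6336 0.0903  size 0.111 0.054 ang 8.2 ztop 0.0116 px 369 252 hsv [ 18 162 176]
xy 0.5076 -0.0024  size 0.024 0.013 ang 34.8 ztop 0.2456 px 207 264 hsv [43 53 53]
xy 0.5298 0.0971  size 0.024 0.012 ang -58.4 ztop 0.2456 px 426 264 hsv [52 41 55]
xy 0.6740 0.3654  size 0.027 0.004 ang -79.4 ztop 0.0551 px 608 250 hsv [118  82  33]
t 21.35 grasp [0.5238 0.0466 0.2098] yaw 77.5 tilt 0.19 open 0.0929 F [-0.1  0.7 -0.4] | turn z 0.001  then shift(mm) x 65.2 y -0.7 z 188.0  (q6 -> -1.22)
```

The body is flat again, already at the pocket yaw. Regrasping.

Emit:
{"method": "apply_moves", "body": {"series": [[[16.3, 0, 0], [0, 0, 0]], [[16.3, 0, 0], [0, 0, 0]], [[16.3, -0.7, 0], [0, 0, 0]], [[16.3, 0, 0], [0, 0, 0]], [[0, 0, 25], [0, 0, 0]], [[0, 0, 25], [0, 0, 0]], [[0, 0, 25], [0, 0, 0]], [[0, 0, 25], [0, 0, 0]], [[0, 0, 25], [0, 0, 0]], [[0, 0, 25], [0, 0, 0]], [[0, 0, 15], [0, 0, 0]], [[0, 0, 10], [0, 0, 0]]]}}

```text
t: 22.35
tool_pos: [0.4594, 0.0599, 0.2005]
orientation: [-0.34, -3.118, 0.001]
force: [0.0, -0.2, -0.1]
opening: 0.0931
gripper_force: 0.0
```

Emit:
{"method": "apply_moves", "body": {"series": [[[0, 0, 8], [0, 0, 0]], [[0, 0, 5], [0, 0, 0]], [[0, 0, 0], [0, 0, 0]], [[0, 0, 0], [0, 0, 0]]]}}

```text
t: 22.68
tool_pos: [0.4619, 0.0598, 0.1913]
orientation: [0.341, 3.122, 0.0]
force: [0.7, 0.9, 0.1]
opening: 0.0931
gripper_force: 0.0
```

Emit:
{"method": "apply_moves", "body": {"series": [[[0, 0, 0], [0, 0, 0]], [[0, 0, 0], [0, 0, 0]], [[0, 0, 0], [0, 0, 0]], [[0, 0, 0], [0, 0, 0]], [[0, 0, 0], [0, 0, 0]], [[0, 0, 0], [0, 0, 0]], [[0, 0, 0], [0, 0, 0]], [[0, 0, 0], [0, 0, 0]], [[0, 0, 0], [0, 0, 0]], [[0, 0, 0], [0, 0, 0]]], "claw": 0, "newtons": 40}}

```text
t: 23.52
tool_pos: [0.4617, 0.0598, 0.1908]
orientation: [0.341, 3.123, 0.0]
force: [-0.6, -0.5, 1.6]
opening: 0.0539
gripper_force: 40.0
```

Emit:
{"method": "apply_moves", "body": {"series": [[[0, 0, -5], [0, 0, 0]], [[0, 0, -10], [0, 0, 0]], [[0, 0, -15], [0, 0, 0]], [[0, 0, -20], [0, 0, 0]], [[0, 0, -20], [0, 0, 0]], [[0, 0, -20], [0, 0, 0]], [[0, 0, -20], [0, 0, 0]], [[0, 0, -10], [0, 0, 0]], [[0, 0, 0], [0, 0, 0]], [[0, 0, 0], [0, 0, 0]], [[0, 0, 0], [0, 0, 0]]]}}

```text
t: 24.43
tool_pos: [0.4611, 0.0597, 0.3095]
orientation: [-0.341, -3.121, 0.0]
force: [-0.7, 0.8, -2.5]
opening: 0.0536
gripper_force: 40.0
```

```bash
python3 -c "
from h import *
plan(.463,-.178,.2,77.5)
topfit()"
```

```text
t 24.43 grasp [0.4608 0.0597 0.1425] yaw 77.5 tilt 0.11 open 0.0536 F [-0.7  0.8 -2.5] | turn z 0.001  then shift(mm) x -53.5 y -231.6 z -57.5  (q6 -> -1.72)
top face n 14900 slope x,y deg [ 0.13 -0.02] z at grasp 0.1574 x max 0.0566 min -0.0093 y [-0.0269  0.0259]
```

Emit:
{"method": "apply_moves", "body": {"series": [[[0, 0, -15], [0, 0, 0]], [[-5, -21, 0], [0, 0, 0]], [[-5, -21, 0], [0, 0, 0]], [[-5, -21, 0], [0, 0, 0]], [[-5, -21, 0], [0, 0, 0]], [[-5, -21, 0], [0, 0, 0]], [[-5, -21, 0], [0, 0, 0]], [[-5, -21, 0], [0, 0, 0]], [[-5, -21, 0], [0, 0, 0]], [[-5, -21, 0], [0, 0, 0]], [[-5, -21, 0], [0, 0, 0]], [[-5.5, -21.6, 0], [0, 0, 0]]]}}

```text
t: 25.48
tool_pos: [0.4652, -0.1792, 0.324]
orientation: [-0.341, -3.12, -0.002]
force: [0.5, 0.5, -2.5]
opening: 0.0537
gripper_force: 40.0
```

Emit:
{"method": "apply_moves", "body": {"series": [[[0, 0, 10], [0, 0, 0]], [[0, 0, 10], [0, 0, 0]], [[0, 0, 0], [0, 0, 0]], [[0, 0, 0], [0, 0, 0]], [[0, 0, 0], [0, 0, 0]], [[0, 0, 0], [0, 0, 0]]]}}

```text
t: 25.98
tool_pos: [0.466, -0.1777, 0.3059]
orientation: [0.339, 3.123, 0.0]
force: [0.0, -0.3, -1.2]
opening: 0.0538
gripper_force: 40.0
```

```bash
python3 -c "
from h import *
plan(.463,-.178,.2,77.5)
topfit();plan(.463,-.178,.2,77.5)
topfit()"
```

```text
t 25.98 grasp [ 0.466  -0.1777  0.1389] yaw 77.6 tilt 0.01 open 0.0538 F [ 0.  -0.3 -1.2] | turn z 0.002  then shift(mm) x 2.9 y -0.9 z -61.1  (q6 -> -1.72)
top face n 14887 slope x,y deg [0.01 0.  ] z at grasp 0.1539 x max 0.0570 min -0.0088 y [-0.0268  0.026 ]
wall x max 0.0692 y [-0.0385  0.0361]
t 26.03 grasp [ 0.4662 -0.1779  0.1392] yaw 77.6 tilt 0.04 open 0.0537 F [ 0.1 -0.3 -3.4] | turn z 0.002  then shift(mm) x 3.0 y -0.8 z -60.8  (q6 -> -1.72)
top face n 14900 slope x,y deg [-0.02 -0.02] z at grasp 0.1541 x max 0.0569 min -0.0089 y [-0.0268  0.026 ]
wall x max 0.0691 y [-0.0384  0.0363]
```

Emit:
{"method": "apply_moves", "body": {"series": [[[1.4, -0.8, 0], [0, 0, 0]], [[0, 0, 0], [0, 0, 0]], [[0, 0, 2], [0, 0, 0]], [[0, 0, 2], [0, 0, 0]], [[0, 0, 2], [0, 0, 0]], [[0, 0, 2], [0, 0, 0]], [[0, 0, 2], [0, 0, 0]], [[0, 0, 2], [0, 0, 0]], [[0, 0, 2], [0, 0, 0]], [[0, 0, 2], [0, 0, 0]], [[0, 0, 1], [0, 0, 0]], [[0, 0, 0], [0, 0, 0]]]}}

```text
t: 27.08
tool_pos: [0.4642, -0.1788, 0.2884]
orientation: [-0.341, -3.123, -0.0]
force: [0.6, -0.4, -1.7]
opening: 0.0539
gripper_force: 40.0
```

```bash
python3 -c "
from h import *
plan(.463,-.178,.2,77.5)
topfit()"
```

```text
t 27.08 grasp [ 0.4641 -0.1788  0.1214] yaw 77.5 tilt 0.03 open 0.0539 F [ 0.6 -0.4 -1.7] | turn z 0.001  then shift(mm) x 1.3 y 0.5 z -78.6  (q6 -> -1.72)
top face n 14916 slope x,y deg [ 0.06 -0.03] z at grasp 0.1363 x max 0.0569 min -0.0090 y [-0.0269  0.0259]
wall x max 0.0673 y [-0.0372  0.0374]
```

Emit:
{"method": "apply_moves", "body": {"series": [[[0, 0, 4], [0, 0, 0]], [[0, 0, 4], [0, 0, 0]], [[0, 0, 4], [0, 0, 0]], [[0, 0, 4], [0, 0, 0]], [[0, 0, 4], [0, 0, 0]], [[0, 0, 4], [0, 0, 0]], [[0, 0, 4], [0, 0, 0]], [[0, 0, 4], [0, 0, 0]], [[0, 0, 4], [0, 0, 0]], [[0, 0, 4], [0, 0, 0]], [[0, 0, 4], [0, 0, 0]], [[0, 0, 4], [0, 0, 0]]]}}

```text
t: 28.13
tool_pos: [0.4643, -0.1789, 0.2403]
orientation: [0.341, 3.123, 0.0]
force: [0.1, 0.2, -2.4]
opening: 0.0536
gripper_force: 40.0
```

Emit:
{"method": "apply_moves", "body": {"series": [[[0, 0, 1], [0, 0, 0]], [[0, 0, 1], [0, 0, 0]], [[0, 0, 1], [0, 0, 0]], [[0, 0, 0], [0, 0, 0]], [[0, 0, 0], [0, 0, 0]]]}}

```text
t: 28.55
tool_pos: [0.4643, -0.1789, 0.2379]
orientation: [0.341, 3.123, -0.0]
force: [0.7, -0.1, -1.6]
opening: 0.0538
gripper_force: 40.0
```

```bash
python3 -c "
from h import *
plan(.463,-.178,.2,77.5)
topfit()"
```

```text
t 28.55 grasp [ 0.4644 -0.1789  0.0709] yaw 77.5 tilt 0.01 open 0.0538 F [ 0.7 -0.1 -1.6] | turn z 0.001  then shift(mm) x 1.5 y 0.6 z -129.1  (q6 -> -1.72)
top face n 14806 slope x,y deg [ 0.03 -0.03] z at grasp 0.0858 x max 0.0566 min -0.0090 y [-0.027   0.0259]
wall x max 0.0676 y [-0.0404  0.0396]
```

Emit:
{"method": "apply_moves", "body": {"series": [[[0, 0, 1], [0, 0, 0]], [[0, 0, 0.7], [0, 0, 0]], [[0, 0, 0], [0, 0, 0]], [[0, 0, 0], [0, 0, 0]]]}}

```text
t: 28.93
tool_pos: [0.4642, -0.1789, 0.236]
orientation: [-0.341, -3.123, -0.0]
force: [-0.1, -0.3, -2.3]
opening: 0.0537
gripper_force: 40.0
```

Emit:
{"method": "apply_moves", "body": {"series": [[[0, 0, 0], [0, 0, 0]], [[0, 0, 0], [0, 0, 0]], [[0, 0, 0], [0, 0, 0]], [[0, 0, 0], [0, 0, 0]], [[0, 0, 0], [0, 0, 0]], [[0, 0, -10], [0, 0, 0]], [[0, 0, -20], [0, 0, 0]], [[0, 0, -30], [0, 0, 0]], [[0, 0, -35], [0, 0, 0]], [[0, 0, -35], [0, 0, 0]], [[0, 0, 0], [0, 0, 0]], [[0, 0, 0], [0, 0, 0]]], "claw": 0.8}}

```text
t: 29.93
tool_pos: [0.4651, -0.1793, 0.3698]
orientation: [0.34, 3.117, -0.004]
force: [0.4, -1.0, -0.7]
opening: 0.0747
gripper_force: 0.0
```

```bash
python3 - <<'E'
from h import *
plan(.6336,.0903,.021,98.3)
im,P,Q,m=topfit()
im,d,c=snap('top');cv2.imwrite('pics/t6.png',cv2.resize(im[160:280,280:440],(800,600)))
E
```

```text
t 29.93 grasp [ 0.4661 -0.1797  0.2028] yaw 77.5 tilt 0.37 open 0.0747 F [ 0.4 -1.  -0.7] | turn z -0.362  then shift(mm) x -203.6 y 243.3 z 182.7  (q6 -> -1.57)Traceback (most recent call last):
  File "<stdin>", line 3, in <module>
  File "h.py", line 57, in topfit
    n,l,st,_=cv2.connectedComponentsWithStats(m.astype(np.uint8)); m=l==1+np.argmax(st[1:,4])
                                                                          ~~~~~~~~~^^^^^^^^^^
    return _wrapfunc(a, 'argmax', axis=axis, out=out, **kwds)
    return bound(*args, **kwds)
ValueError: attempt to get argmax of an empty sequence
```

Emit:
{"method": "apply_moves", "body": {"series": [[[-25, 0, 0], [0, 0, 0]], [[-25, 0, 0], [0, 0, 0]], [[-25, 0, 0], [0, 0, 0]], [[0, 0, 0], [0, 0, 0]], [[0, 0, 0], [0, 0, 0]], [[0, 0, 0], [0, 0, 0]]], "claw": 1}}

```text
t: 30.48
tool_pos: [0.5367, -0.1948, 0.3643]
orientation: [-0.341, -3.12, -0.002]
force: [-0.7, -0.1, -0.7]
opening: 0.0928
gripper_force: 0.0
```

```bash
cat >> h.py <<'E'
def stack(f=None):
    "wood in the pocket, seen by the wrist: top face rect, against the pocket walls"
    im,d,c=snap('wrist',f);P=cloud(d,c);h=cv2.cvtColor(im,cv2.COLOR_BGR2HSV)
    near=np.hypot(P[...,0]-.463,P[...,1]+.178)<.1
    w=near&(h[...,1]<70)&(abs(P[...,2]-.102)<.004)
    q=P[w][:,:2].astype(np.float32)
    if len(q)>50: print('walls',cv2.minAreaRect(q))
    m=near&(h[...,1]>90)&((h[...,0]<30))&(P[...,2]>.06)&(P[...,2]<.2)
    q=P[m]; zt=np.percentile(q[:,2],80); q=q[abs(q[:,2]-zt)<.003]
    A=np.c_[q[:,:2]-q[:,:2].mean(0),np.ones(len(q))];a=np.linalg.lstsq(A,q[:,2],rcond=None)[0]
    print('wood z %.4f slope deg'%np.median(q[:,2]),np.degrees(a[:2]).round(2),cv2.minAreaRect(q[:,:2].astype(np.float32)))
    return im,P
E
python3 - <<'E'
from h import *
im,P=stack('w6')
plan(.6336,.0903,.021,98.3)
show(blobs(im,P,reg=(.3,.7,-.05,.5)))
E
```

```text
walls ((0.4620528817176819, -0.1782822608947754), (0.07534271478652954, 0.13119274377822876), 77.62217712402344)
wood z 0.0828 slope deg [-0.02  0.  ] ((0.46198245882987976, -0.17880241572856903), (0.05386602133512497, 0.10966605693101883), 77.60589599609375)
t 30.53 grasp [ 0.5362 -0.1946  0.1979] yaw 77.5 tilt 0.14 open 0.0928 F [-1.3  0.2  0.6] | turn z -0.362  then shift(mm) x -137.9 y 267.8 z 176.7  (q6 -> -1.57)
xy 0.6332 0.0903  size 0.111 0.057 ang 7.8 ztop 0.0117 px 574 207 hsv [ 19 163 207]
```

The body is seated flat, within 0.5 mm of the pocket centre. Next is spacer A.

Emit:
{"method": "apply_moves", "body": {"series": [[[0, 0, 0], [0, 0, -0.12]], [[0, 0, 0], [0, 0, -0.12]], [[-20, 26.8, 0], [0, 0, -0.122]], [[-20, 26.8, 0], [0, 0, 0]], [[-20, 26.8, 0], [0, 0, 0]], [[-20, 26.8, 0], [0, 0, 0]], [[-20, 26.8, 0], [0, 0, 0]], [[-20, 26.8, 0], [0, 0, 0]], [[-20, 26.8, 0], [0, 0, 0]], [[-20, 26.8, 0], [0, 0, 0]], [[-20, 26.8, 0], [0, 0, 0]], [[-20, 26.8, 0], [0, 0, 0]]]}}

```text
t: 31.53
tool_pos: [0.7, 0.098, 0.3664]
orientation: [0.226, -3.133, 0.0]
force: [0.8, -0.6, 0.7]
opening: 0.0928
gripper_force: 0.0
```

Emit:
{"method": "apply_moves", "body": {"series": [[[0, 0, 0], [0, 0, 0]], [[0, 0, 0], [0, 0, 0]], [[0, 0, 0], [0, 0, 0]]]}}

```text
t: 31.78
tool_pos: [0.6997, 0.0965, 0.366]
orientation: [0.227, -3.133, 0.001]
force: [-0.6, 0.4, 0.3]
opening: 0.093
gripper_force: 0.0
```

```bash
cat >> h.py <<'E'
def part(x,y,r=.06,ztop=None,zg=.021):
    im,d,c=snap('wrist');P=cloud(d,c);o=blobs(im,P,reg=(.3,.8,-.05,.5));show(o)
    b=min(o,key=lambda b:np.hypot(b[0]-x,b[1]-y)); plan(b[0],b[1],zg,b[4]+90)
E
python3 -c "
from h import *
part(.6336,.0903)"
```

```text
xy 0.5018 0.3848  size 0.056 0.019 ang 16.5 ztop 0.0118 px 630 32 hsv [ 15 178 184]
xy 0.5828 0.2485  size 0.110 0.055 ang 20.0 ztop 0.0119 px 476 90 hsv [ 20 165 226]
xy 0.6342 0.0903  size 0.109 0.054 ang 8.5 ztop 0.0118 px 320 118 hsv [ 21 165 214]
xy 0.6956 0.3471  size 0.098 0.051 ang -32.6 ztop 0.1280 px 574 228 hsv [ 57 117  34]
xy 0.7526 0.0417  size 0.094 0.083 ang -39.9 ztop 0.2296 px 233 250 hsv [ 71  24 103]
xy 0.6871 0.1461  size 0.024 0.013 ang -38.5 ztop 0.2373 px 428 265 hsv [54 44 67]
xy 0.7108 0.0494  size 0.009 0.001 ang 4.5 ztop 0.2494 px 192 332 hsv [27 47 79]
xy 0.6972 0.1445  size 0.010 0.001 ang 8.7 ztop 0.2493 px 441 332 hsv [23 50 94]
t 31.83 grasp [0.6997 0.0958 0.1992] yaw 98.2 tilt 0.03 open 0.0934 F [ 1.   0.9 -0.3] | turn z -0.005  then shift(mm) x 65.5 y 4.3 z 178.2  (q6 -> -1.58)
```

Emit:
{"method": "apply_moves", "body": {"series": [[[16, 1, 0], [0, 0, -0.005]], [[16.5, 1, 0], [0, 0, 0]], [[16.5, 1, 0], [0, 0, 0]], [[16.5, 1, 0], [0, 0, 0]], [[0, 0, 25], [0, 0, 0]], [[0, 0, 25], [0, 0, 0]], [[0, 0, 25], [0, 0, 0]], [[0, 0, 25], [0, 0, 0]], [[0, 0, 25], [0, 0, 0]], [[0, 0, 20], [0, 0, 0]], [[0, 0, 10], [0, 0, 0]], [[0, 0, 8], [0, 0, 0]]]}}

```text
t: 32.83
tool_pos: [0.6341, 0.0898, 0.2019]
orientation: [0.232, -3.131, 0.0]
force: [-0.3, -0.6, 0.4]
opening: 0.0931
gripper_force: 0.0
```

Emit:
{"method": "apply_moves", "body": {"series": [[[0, 0, 7], [0, 0, 0]], [[0, 0, 5], [0, 0, 0]], [[0, 0, 0], [0, 0, 0]], [[0, 0, 0], [0, 0, 0]], [[0, 0, 0], [0, 0, 0]]]}}

```text
t: 33.25
tool_pos: [0.6355, 0.0911, 0.1922]
orientation: [-0.234, 3.131, -0.0]
force: [-0.2, 0.2, -0.1]
opening: 0.0929
gripper_force: 0.0
```

```bash
python3 -c "
from h import *
plan(.6342,.0903,.022,98.5)"
```

```text
t 33.25 grasp [0.6358 0.0912 0.0252] yaw 98.6 tilt 0.10 open 0.0929 F [-0.2  0.2 -0.1] | turn z 0.001  then shift(mm) x 1.7 y -0.6 z 3.2  (q6 -> -1.58)
```

Emit:
{"method": "apply_moves", "body": {"series": [[[1.6, 0, 2], [0, 0, 0]], [[0, 0, 1.3], [0, 0, 0]], [[0, 0, 0], [0, 0, 0]], [[0, 0, 0], [0, 0, 0]], [[0, 0, 0], [0, 0, 0]], [[0, 0, 0], [0, 0, 0]], [[0, 0, 0], [0, 0, 0]], [[0, 0, 0], [0, 0, 0]], [[0, 0, 0], [0, 0, 0]], [[0, 0, 0], [0, 0, 0]], [[0, 0, 0], [0, 0, 0]]], "claw": 0, "newtons": 25}}

```text
t: 34.17
tool_pos: [0.6334, 0.0909, 0.1878]
orientation: [-0.234, 3.133, 0.0]
force: [-1.4, 0.4, -0.2]
opening: 0.0538
gripper_force: 25.0
```

Emit:
{"method": "apply_moves", "body": {"series": [[[0, 0, -3], [0, 0, 0]], [[0, 0, -8], [0, 0, 0]], [[0, 0, -15], [0, 0, 0]], [[0, 0, -20], [0, 0, 0]], [[0, 0, -20], [0, 0, 0]], [[0, 0, -20], [0, 0, 0]], [[0, 0, -20], [0, 0, 0]], [[0, 0, -20], [0, 0, 0]], [[0, 0, -15], [0, 0, 0]], [[0, 0, -10], [0, 0, 0.1]], [[0, 0, 0], [0, 0, 0.12]], [[0, 0, 0], [0, 0, 0.12]]]}}

```text
t: 35.17
tool_pos: [0.6338, 0.0909, 0.3422]
orientation: [0.307, 3.122, 0.001]
force: [0.8, 0.6, -0.5]
opening: 0.0538
gripper_force: 25.0
```

```bash
python3 -c "
from h import *
plan(.4623,-.1782,.2,77.55)
topfit()"
```

```text
t 35.17 grasp [0.6345 0.0909 0.1752] yaw 78.8 tilt 0.24 open 0.0538 F [ 0.8  0.6 -0.5] | turn z 0.021  then shift(mm) x 110.0 y -299.9 z -25.6  (q6 -> -1.72)
top face n 12953 slope x,y deg [-0.17  0.06] z at grasp 0.1652 x max 0.0542 min -0.0259 y [-0.0271  0.0259]
```

Emit:
{"method": "apply_moves", "body": {"series": [[[10, -27.3, 0], [0, 0, 0.021]], [[10, -27.3, 0], [0, 0, 0]], [[10, -27.3, 0], [0, 0, 0]], [[10, -27.3, 0], [0, 0, 0]], [[10, -27.3, 0], [0, 0, 0]], [[10, -27.3, 0], [0, 0, 0]], [[10, -27.3, 0], [0, 0, 0]], [[10, -27.3, 0], [0, 0, 0]], [[10, -27.3, 0], [0, 0, 0]], [[10, -27.3, 0], [0, 0, 0]], [[10, -27, 0], [0, 0, 0]]]}}

```text
t: 36.13
tool_pos: [0.4624, -0.1807, 0.3401]
orientation: [0.326, 3.123, -0.001]
force: [0.0, -0.5, -0.4]
opening: 0.0537
gripper_force: 25.0
```

Emit:
{"method": "apply_moves", "body": {"series": [[[0, 0, 5], [0, 0, 0]], [[0, 0, 10], [0, 0, 0]], [[0, 0, 10], [0, 0, 0]], [[0, 0, 5], [0, 0, 0]], [[0, 0, 0], [0, 0, 0]], [[0, 0, 0], [0, 0, 0]], [[0, 0, 0], [0, 0, 0]]]}}

```text
t: 36.72
tool_pos: [0.4637, -0.1791, 0.3088]
orientation: [-0.33, -3.124, -0.0]
force: [0.1, -1.2, 0.1]
opening: 0.0538
gripper_force: 25.0
```

```bash
python3 -c "
from h import *
plan(.4623,-.1782,.2,77.55)
topfit()"
```

```text
t 36.72 grasp [ 0.4637 -0.1791  0.1418] yaw 78.0 tilt 0.01 open 0.0538 F [ 0.1 -1.2  0.1] | turn z 0.007  then shift(mm) x 1.5 y 0.6 z -58.2  (q6 -> -1.72)
top face n 13009 slope x,y deg [0.05 0.02] z at grasp 0.1318 x max 0.0547 min -0.0252 y [-0.0269  0.0263]
wall x max 0.0673 y [-0.0364  0.0383]
```

Emit:
{"method": "apply_moves", "body": {"series": [[[1.7, 0.9, 0], [0, 0, 0.007]], [[0, 0, 3], [0, 0, 0]], [[0, 0, 3], [0, 0, 0]], [[0, 0, 2], [0, 0, 0]], [[0, 0, 2], [0, 0, 0]], [[0, 0, 2], [0, 0, 0]], [[0, 0, 2], [0, 0, 0]], [[0, 0, 2], [0, 0, 0]], [[0, 0, 2], [0, 0, 0]], [[0, 0, 2], [0, 0, 0]], [[0, 0, 2], [0, 0, 0]], [[0, 0, 0], [0, 0, 0]]]}}

```text
t: 37.77
tool_pos: [0.4617, -0.1784, 0.2862]
orientation: [-0.343, -3.122, -0.0]
force: [-0.4, -0.3, -1.8]
opening: 0.054
gripper_force: 25.0
```

```bash
python3 -c "
from h import *
plan(.4623,-.1782,.2,77.55)
topfit()"
```

```text
t 37.77 grasp [ 0.4616 -0.1783  0.1192] yaw 77.5 tilt 0.04 open 0.0540 F [-0.4 -0.3 -1.8] | turn z -0.001  then shift(mm) x -0.6 y 0.3 z -80.8  (q6 -> -1.72)
top face n 13010 slope x,y deg [0.08 0.  ] z at grasp 0.1092 x max 0.0547 min -0.0252 y [-0.027   0.0262]
wall x max 0.0649 y [-0.0372  0.0375]
```

Emit:
{"method": "apply_moves", "body": {"series": [[[0, 0, 3], [0, 0, 0]], [[0, 0, 3], [0, 0, 0]], [[0, 0, 3], [0, 0, 0]], [[0, 0, 2], [0, 0, 0]], [[0, 0, 1], [0, 0, 0]], [[0, 0, 0.5], [0, 0, 0]], [[0, 0, 0.5], [0, 0, 0]], [[0, 0, 0], [0, 0, 0]], [[0, 0, 0], [0, 0, 0]]]}}

```text
t: 38.57
tool_pos: [0.4619, -0.1785, 0.2738]
orientation: [0.343, 3.123, -0.0]
force: [0.0, 0.8, -1.0]
opening: 0.0539
gripper_force: 25.0
```

```bash
python3 -c "
from h import *
plan(.4623,-.1782,.2,77.55)
topfit()"
```

```text
t 38.57 grasp [ 0.4619 -0.1785  0.1068] yaw 77.5 tilt 0.01 open 0.0539 F [ 0.   0.8 -1. ] | turn z -0.001  then shift(mm) x -0.3 y 0.4 z -93.2  (q6 -> -1.72)
top face n 13007 slope x,y deg [ 0.04 -0.03] z at grasp 0.0969 x max 0.0546 min -0.0253 y [-0.027   0.0262]
wall x max 0.0652 y [-0.0382  0.0379]
```

Emit:
{"method": "apply_moves", "body": {"series": [[[0, 0, 0.7], [0, 0, 0]], [[0, 0, 0], [0, 0, 0]], [[0, 0, 0], [0, 0, 0]], [[0, 0, 0], [0, 0, 0]], [[0, 0, 0], [0, 0, 0]], [[0, 0, -5], [0, 0, 0]], [[0, 0, -15], [0, 0, 0]], [[0, 0, -25], [0, 0, 0]], [[0, 0, -25], [0, 0, 0]], [[0, 0, -25], [0, 0, 0]], [[-25, 0, 0], [0, 0, 0]], [[-25, 0, 0], [0, 0, 0]]], "claw": 0.8}}

```text
t: 39.62
tool_pos: [0.5115, -0.1897, 0.3718]
orientation: [0.343, 3.117, -0.003]
force: [0.7, -0.2, -0.2]
opening: 0.0743
gripper_force: 0.0
```

Emit:
{"method": "apply_moves", "body": {"series": [[[-25, 0, 0], [0, 0, 0]], [[0, 0, 0], [0, 0, 0]], [[0, 0, 0], [0, 0, 0]], [[0, 0, 0], [0, 0, 0]]], "claw": 1}}

```text
t: 39.95
tool_pos: [0.5347, -0.1946, 0.3679]
orientation: [-0.342, -3.122, -0.0]
force: [0.3, 0.5, 0.2]
opening: 0.0922
gripper_force: 0.0
```

```bash
python3 -c "
from h import *
stack()
plan(.5828,.2486,.022,110)"
```

```text
walls ((0.46246767044067383, -0.1783972829580307), (0.07513269037008286, 0.1310994178056717), 77.6043472290039)
wood z 0.0948 slope deg [-0.05 -0.01] ((0.46225428581237793, -0.17909888923168182), (0.05405024439096451, 0.10935965180397034), 77.44438934326172)
t 40.00 grasp [ 0.5343 -0.1945  0.2011] yaw 77.5 tilt 0.04 open 0.0927 F [-0.4  0.6 -0.3] | turn z -0.568  then shift(mm) x -197.2 y 399.8 z 179.0  (q6 -> -1.52)
```

Emit:
{"method": "apply_moves", "body": {"series": [[[0, 0, 0], [0, 0, -0.12]], [[0, 0, 0], [0, 0, -0.12]], [[0, 0, 0], [0, 0, -0.12]], [[0, 0, 0], [0, 0, -0.12]], [[0, 0, 0], [0, 0, -0.088]], [[-20, 33, 0], [0, 0, 0]], [[-20, 33, 0], [0, 0, 0]], [[-20, 33, 0], [0, 0, 0]], [[-20, 33, 0], [0, 0, 0]], [[-20, 33, 0], [0, 0, 0]], [[-20, 33, 0], [0, 0, 0]], [[-20, 33, 0], [0, 0, 0]]]}}

```text
t: 41.0
tool_pos: [0.5867, 0.0719, 0.3688]
orientation: [-0.545, 3.093, -0.0]
force: [0.9, -0.1, -0.4]
opening: 0.0929
gripper_force: 0.0
```

Emit:
{"method": "apply_moves", "body": {"series": [[[-20, 33, 0], [0, 0, 0]], [[-20, 33, 0], [0, 0, 0]], [[-20, 33, 0], [0, 0, 0]], [[-20, 33, 0], [0, 0, 0]], [[-20, 33, 0], [0, 0, 0]], [[0, 0, 0], [0, 0, 0]], [[0, 0, 0], [0, 0, 0]], [[0, 0, 0], [0, 0, 0]]]}}

```text
t: 41.67
tool_pos: [0.6245, 0.2591, 0.3683]
orientation: [0.547, -3.093, 0.001]
force: [-0.0, -0.3, -0.0]
opening: 0.093
gripper_force: 0.0
```

```bash
python3 -c "
from h import *
part(.5828,.2486,zg=.0215)"
```

```text
xy 0.4498 0.2469  size 0.035 0.031 ang 84.2 ztop 0.0314 px 366 20 hsv [ 15 153  95]
xy 0.4705 0.3958  size 0.110 0.055 ang 15.8 ztop 0.0119 px 490 86 hsv [ 20 163 228]
xy 0.5827 0.2487  size 0.109 0.054 ang 19.9 ztop 0.0119 px 321 139 hsv [ 19 168 181]
xy 0.7513 0.0273  size 0.063 0.042 ang -64.5 ztop 0.0989 px 66 231 hsv [120  13 125]
xy 0.6370 0.2093  size 0.024 0.012 ang 65.7 ztop 0.2397 px 205 265 hsv [44 46 68]
xy 0.6641 0.3461  size 0.154 0.056 ang 15.8 ztop 0.2358 px 403 268 hsv [79 57 59]
xy 0.6460 0.2157  size 0.008 0.001 ang 19.6 ztop 0.2495 px 194 330 hsv [34 51 86]
xy 0.6735 0.3472  size 0.145 0.051 ang 14.6 ztop 0.1823 px 397 343 hsv [ 10 142  40]
t 41.72 grasp [0.6247 0.2583 0.2014] yaw 110.0 tilt 0.03 open 0.0931 F [0.5 0.4 0.5] | turn z 0.002  then shift(mm) x 42.7 y 5.3 z 179.9  (q6 -> -1.51)
```

Emit:
{"method": "apply_moves", "body": {"series": [[[15, 1.5, 0], [0, 0, 0]], [[15, 1.5, 0], [0, 0, 0]], [[13.7, 1.5, 0], [0, 0, 0]], [[0, 0, 25], [0, 0, 0]], [[0, 0, 25], [0, 0, 0]], [[0, 0, 25], [0, 0, 0]], [[0, 0, 25], [0, 0, 0]], [[0, 0, 25], [0, 0, 0]], [[0, 0, 25], [0, 0, 0]], [[0, 0, 10], [0, 0, 0]], [[0, 0, 8], [0, 0, 0]], [[0, 0, 6], [0, 0, 0]]]}}

```text
t: 42.72
tool_pos: [0.5826, 0.2478, 0.1943]
orientation: [-0.544, 3.094, -0.0]
force: [0.2, 0.7, 0.6]
opening: 0.0935
gripper_force: 0.0
```

Emit:
{"method": "apply_moves", "body": {"series": [[[0, 0, 3], [0, 0, 0]], [[0, 0, 0], [0, 0, 0]], [[0, 0, 0], [0, 0, 0]], [[0, 0, 0], [0, 0, 0]]]}}

```text
t: 43.05
tool_pos: [0.583, 0.249, 0.1924]
orientation: [-0.546, 3.092, 0.0]
force: [-0.3, 0.2, -0.3]
opening: 0.0929
gripper_force: 0.0
```

```bash
python3 -c "
from h import *
plan(.5828,.2486,.0215,110)"
```

```text
t 43.05 grasp [0.5833 0.2491 0.0254] yaw 110.0 tilt 0.12 open 0.0929 F [-0.3  0.2 -0.3] | turn z 0.000  then shift(mm) x 0.7 y -0.3 z 3.9  (q6 -> -1.52)
```

Emit:
{"method": "apply_moves", "body": {"series": [[[0.7, 0, 2], [0, 0, 0]], [[0, 0, 1.7], [0, 0, 0]], [[0, 0, 0], [0, 0, 0]], [[0, 0, 0], [0, 0, 0]], [[0, 0, 0], [0, 0, 0]], [[0, 0, 0], [0, 0, 0]], [[0, 0, 0], [0, 0, 0]], [[0, 0, 0], [0, 0, 0]], [[0, 0, 0], [0, 0, 0]], [[0, 0, 0], [0, 0, 0]], [[0, 0, 0], [0, 0, 0]]], "claw": 0, "newtons": 25}}

```text
t: 43.97
tool_pos: [0.5818, 0.2485, 0.1874]
orientation: [-0.546, 3.094, 0.0]
force: [-0.1, 1.2, -0.0]
opening: 0.0538
gripper_force: 25.0
```

Emit:
{"method": "apply_moves", "body": {"series": [[[0, 0, -3], [0, 0, 0]], [[0, 0, -8], [0, 0, 0]], [[0, 0, -15], [0, 0, 0]], [[0, 0, -20], [0, 0, 0]], [[0, 0, -20], [0, 0, 0]], [[0, 0, -20], [0, 0, 0]], [[0, 0, -20], [0, 0, 0]], [[0, 0, -20], [0, 0, 0.1]], [[0, 0, -15], [0, 0, 0.12]], [[0, 0, -10], [0, 0, 0.12]], [[0, 0, 0], [0, 0, 0.12]], [[0, 0, 0], [0, 0, 0.107]]]}}

```text
t: 44.97
tool_pos: [0.5821, 0.2486, 0.3407]
orientation: [0.35, 3.119, 0.002]
force: [-0.1, -0.2, -1.2]
opening: 0.0538
gripper_force: 25.0
```

```bash
python3 -c "
from h import *
plan(.4622,-.1784,.2,77.5)
topfit()"
```

```text
t 44.97 grasp [0.5826 0.2488 0.1737] yaw 77.2 tilt 0.18 open 0.0538 F [-0.1 -0.2 -1.2] | turn z -0.006  then shift(mm) x 25.0 y -443.1 z -27.0  (q6 -> -1.72)
top face n 12817 slope x,y deg [-0.11  0.09] z at grasp 0.1641 x max 0.0533 min -0.0255 y [-0.027   0.0261]
```

Emit:
{"method": "apply_moves", "body": {"series": [[[2.2, -36.9, 0], [0, 0, -0.006]], [[2.2, -36.9, 0], [0, 0, 0]], [[2.2, -36.9, 0], [0, 0, 0]], [[2.2, -36.9, 0], [0, 0, 0]], [[2.2, -36.9, 0], [0, 0, 0]], [[2.2, -36.9, 0], [0, 0, 0]], [[2.2, -36.9, 0], [0, 0, 0]], [[2.2, -36.9, 0], [0, 0, 0]], [[2.2, -36.9, 0], [0, 0, 0]], [[2.2, -36.9, 0], [0, 0, 0]], [[2.2, -36.9, 0], [0, 0, 0]], [[2.2, -37.2, 0], [0, 0, 0]]]}}

```text
t: 46.02
tool_pos: [0.4618, -0.1806, 0.3391]
orientation: [0.327, 3.124, -0.0]
force: [0.7, -0.5, -0.4]
opening: 0.0535
gripper_force: 25.0
```

Emit:
{"method": "apply_moves", "body": {"series": [[[0, 0, 5], [0, 0, 0]], [[0, 0, 10], [0, 0, 0]], [[0, 0, 10], [0, 0, 0]], [[0, 0, 0], [0, 0, 0]], [[0, 0, 0], [0, 0, 0]], [[0, 0, 0], [0, 0, 0]], [[0, 0, 0], [0, 0, 0]]]}}

```text
t: 46.6
tool_pos: [0.4631, -0.1783, 0.3136]
orientation: [0.329, 3.124, -0.0]
force: [-0.5, 0.3, 0.1]
opening: 0.0541
gripper_force: 25.0
```

```bash
python3 -c "
from h import *
plan(.4622,-.1784,.2,77.5)
topfit()"
```

```text
t 46.60 grasp [ 0.4631 -0.1783  0.1466] yaw 78.0 tilt 0.02 open 0.0541 F [-0.5  0.3  0.1] | turn z 0.008  then shift(mm) x 0.9 y -0.3 z -53.4  (q6 -> -1.72)
top face n 12832 slope x,y deg [ 0.01 -0.02] z at grasp 0.1371 x max 0.0537 min -0.0250 y [-0.0269  0.0263]
wall x max 0.0664 y [-0.0371  0.0376]
```

Emit:
{"method": "apply_moves", "body": {"series": [[[1.9, 0.1, 0], [0, 0, 0.008]], [[0, 0, 3], [0, 0, 0]], [[0, 0, 3], [0, 0, 0]], [[0, 0, 3], [0, 0, 0]], [[0, 0, 3], [0, 0, 0]], [[0, 0, 2], [0, 0, 0]], [[0, 0, 2], [0, 0, 0]], [[0, 0, 2], [0, 0, 0]], [[0, 0, 2], [0, 0, 0]], [[0, 0, 2], [0, 0, 0]], [[0, 0, 2], [0, 0, 0]], [[0, 0, 0], [0, 0, 0]]]}}

```text
t: 47.65
tool_pos: [0.4607, -0.1785, 0.2888]
orientation: [-0.344, -3.122, -0.0]
force: [-0.2, -0.2, -0.8]
opening: 0.0539
gripper_force: 25.0
```

Emit:
{"method": "apply_moves", "body": {"series": [[[0, 0, 0], [0, 0, 0]], [[0, 0, 0], [0, 0, 0]]]}}

```text
t: 47.82
tool_pos: [0.4608, -0.1786, 0.2894]
orientation: [0.344, 3.123, -0.0]
force: [0.1, 0.1, -1.1]
opening: 0.0538
gripper_force: 25.0
```

```bash
python3 -c "
from h import *
plan(.4622,-.1784,.2,77.5)
topfit()"
```

```text
t 47.82 grasp [ 0.4609 -0.1786  0.1224] yaw 77.4 tilt 0.01 open 0.0538 F [ 0.1  0.1 -1.1] | turn z -0.001  then shift(mm) x -1.3 y 0.5 z -77.6  (q6 -> -1.72)
top face n 12873 slope x,y deg [ 0.03 -0.08] z at grasp 0.1129 x max 0.0536 min -0.0251 y [-0.0271  0.0262]
wall x max 0.0642 y [-0.0367  0.0378]
```

Emit:
{"method": "apply_moves", "body": {"series": [[[0, 0.5, 1], [0, 0, 0]], [[0, 0, 2], [0, 0, 0]], [[0, 0, 1], [0, 0, 0]], [[0, 0, 1], [0, 0, 0]], [[0, 0, 0], [0, 0, 0]], [[0, 0, 0], [0, 0, 0]], [[0, 0, 0], [0, 0, 0]]]}}

```text
t: 48.45
tool_pos: [0.4609, -0.1781, 0.2843]
orientation: [-0.344, -3.123, -0.0]
force: [-0.2, -0.0, -0.9]
opening: 0.0536
gripper_force: 25.0
```

```bash
python3 -c "
from h import *
plan(.4622,-.1784,.2,77.5)
topfit()"
```

```text
t 48.45 grasp [ 0.4609 -0.1781  0.1173] yaw 77.4 tilt 0.00 open 0.0536 F [-0.2 -0.  -0.9] | turn z -0.001  then shift(mm) x -1.3 y -0.0 z -82.7  (q6 -> -1.72)
top face n 12854 slope x,y deg [ 0.06 -0.02] z at grasp 0.1078 x max 0.0536 min -0.0251 y [-0.0271  0.0262]
wall x max 0.0641 y [-0.0374  0.0374]
```

Emit:
{"method": "apply_moves", "body": {"series": [[[0, 0, 0.5], [0, 0, 0]], [[0, 0, 0], [0, 0, 0]], [[0, 0, 0], [0, 0, 0]], [[0, 0, 0], [0, 0, 0]], [[0, 0, 0], [0, 0, 0]], [[0, 0, -5], [0, 0, 0]], [[0, 0, -15], [0, 0, 0]], [[0, 0, -25], [0, 0, 0]], [[0, 0, -25], [0, 0, 0]], [[0, 0, -15], [0, 0, 0]], [[-25, 0, 0], [0, 0, 0]], [[-25, 0, 0], [0, 0, 0]]], "claw": 0.8}}

```text
t: 49.5
tool_pos: [0.5104, -0.1893, 0.3717]
orientation: [0.345, 3.118, -0.002]
force: [-0.8, -0.4, 0.5]
opening: 0.0745
gripper_force: 0.0
```

Emit:
{"method": "apply_moves", "body": {"series": [[[-25, 0, 0], [0, 0, 0]], [[0, 0, 0], [0, 0, 0]], [[0, 0, 0], [0, 0, 0]], [[0, 0, 0], [0, 0, 0]]], "claw": 1}}

```text
t: 49.83
tool_pos: [0.5337, -0.1943, 0.3687]
orientation: [-0.344, -3.122, -0.0]
force: [0.2, -0.1, 0.5]
opening: 0.092
gripper_force: 0.0
```

```bash
python3 -c "
from h import *
stack()
plan(.4706,.3958,.0215,105.7)"
```

```text
walls ((0.4622771143913269, -0.17838500440120697), (0.07522184401750565, 0.1315365433692932), 77.56343078613281)
wood z 0.1068 slope deg [-0.04  0.02] ((0.46222764253616333, -0.17884090542793274), (0.05408599600195885, 0.1091664582490921), 77.38777160644531)
t 49.88 grasp [ 0.5334 -0.1942  0.2019] yaw 77.4 tilt 0.03 open 0.0926 F [-0.3  0.3  0.4] | turn z -0.494  then shift(mm) x -99.3 y 585.0 z 180.4  (q6 -> -1.15)
```

Emit:
{"method": "apply_moves", "body": {"series": [[[0, 0, 0], [0, 0, -0.12]], [[0, 0, 0], [0, 0, -0.12]], [[0, 0, 0], [0, 0, -0.12]], [[0, 0, 0], [0, 0, -0.12]], [[-10.6, 39, 0], [0, 0, -0.014]], [[-10.6, 39, 0], [0, 0, 0]], [[-10.6, 39, 0], [0, 0, 0]], [[-10.6, 39, 0], [0, 0, 0]], [[-10.6, 39, 0], [0, 0, 0]], [[-10.6, 39, 0], [0, 0, 0]], [[-10.6, 39, 0], [0, 0, 0]], [[-10.6, 39, 0], [0, 0, 0]]]}}

```text
t: 50.88
tool_pos: [0.5305, 0.1305, 0.3696]
orientation: [-0.429, 3.111, -0.0]
force: [0.6, 0.1, -1.2]
opening: 0.0931
gripper_force: 0.0
```

Emit:
{"method": "apply_moves", "body": {"series": [[[-10.6, 39, 0], [0, 0, 0]], [[-10.6, 39, 0], [0, 0, 0]], [[-10.6, 39, 0], [0, 0, 0]], [[-10.6, 39, 0], [0, 0, 0]], [[-10.6, 39, 0], [0, 0, 0]], [[-10.6, 39, 0], [0, 0, 0]], [[-10.6, 39, 0], [0, 0, 0]], [[0, 0, 0], [0, 0, 0]], [[0, 0, 0], [0, 0, 0]], [[0, 0, 0], [0, 0, 0]]]}}

```text
t: 51.72
tool_pos: [0.5288, 0.4112, 0.369]
orientation: [0.43, -3.112, 0.001]
force: [0.1, 0.4, -0.5]
opening: 0.0929
gripper_force: 0.0
```

```bash
python3 -c "
from h import *
part(.4706,.3958,zg=.0215)"
```

```text
xy 0.4251 0.2499  size 0.074 0.028 ang -5.7 ztop 0.0341 px 189 44 hsv [ 11 176  64]
xy 0.4703 0.3961  size 0.109 0.054 ang 15.6 ztop 0.0119 px 318 123 hsv [ 20 167 198]
xy 0.6076 0.3728  size 0.150 0.061 ang -3.7 ztop 0.2393 px 213 269 hsv [38 68 62]
xy 0.5100 0.4585  size 0.024 0.013 ang -28.5 ztop 0.2406 px 428 265 hsv [58 43 69]
xy 0.6465 0.3592  size 0.197 0.060 ang 12.9 ztop 0.1559 px 226 355 hsv [ 12 170  38]
xy 0.5211 0.4586  size 0.007 0.001 ang 18.6 ztop 0.2496 px 438 329 hsv [23 53 99]
t 51.77 grasp [0.5292 0.4105 0.2022] yaw 105.7 tilt 0.03 open 0.0930 F [-0.2  0.   0.6] | turn z 0.002  then shift(mm) x 60.6 y 2.0 z 180.7  (q6 -> -1.14)
```

Emit:
{"method": "apply_moves", "body": {"series": [[[20, 0.5, 0], [0, 0, 0]], [[20, 0.5, 0], [0, 0, 0]], [[21.5, 0.5, 0], [0, 0, 0]], [[0, 0, 25], [0, 0, 0]], [[0, 0, 25], [0, 0, 0]], [[0, 0, 25], [0, 0, 0]], [[0, 0, 25], [0, 0, 0]], [[0, 0, 25], [0, 0, 0]], [[0, 0, 25], [0, 0, 0]], [[0, 0, 10], [0, 0, 0]], [[0, 0, 8], [0, 0, 0]], [[0, 0, 6], [0, 0, 0]]]}}

```text
t: 52.77
tool_pos: [0.4701, 0.3957, 0.1951]
orientation: [-0.428, 3.112, 0.0]
force: [-0.5, 0.5, -0.1]
opening: 0.0928
gripper_force: 0.0
```

Emit:
{"method": "apply_moves", "body": {"series": [[[0, 0, 4], [0, 0, 0]], [[0, 0, 0], [0, 0, 0]], [[0, 0, 0], [0, 0, 0]], [[0, 0, 0], [0, 0, 0]]]}}

```text
t: 53.1
tool_pos: [0.4701, 0.3969, 0.1921]
orientation: [-0.43, 3.11, 0.001]
force: [-0.2, -0.2, -0.2]
opening: 0.0929
gripper_force: 0.0
```

```bash
python3 -c "
from h import *
plan(.4704,.3960,.0215,105.6)"
```

```text
t 53.10 grasp [0.4704 0.3971 0.0251] yaw 105.7 tilt 0.11 open 0.0929 F [-0.2 -0.2 -0.2] | turn z 0.002  then shift(mm) x 0.3 y -1.1 z 3.6  (q6 -> -1.14)
```

Emit:
{"method": "apply_moves", "body": {"series": [[[0.3, -1, 2], [0, 0, 0]], [[0, 0, 1.5], [0, 0, 0]], [[0, 0, 0], [0, 0, 0]], [[0, 0, 0], [0, 0, 0]], [[0, 0, 0], [0, 0, 0]], [[0, 0, 0], [0, 0, 0]], [[0, 0, 0], [0, 0, 0]], [[0, 0, 0], [0, 0, 0]], [[0, 0, 0], [0, 0, 0]], [[0, 0, 0], [0, 0, 0]], [[0, 0, 0], [0, 0, 0]]], "claw": 0, "newtons": 25}}

```text
t: 54.02
tool_pos: [0.4696, 0.3955, 0.1874]
orientation: [-0.43, 3.112, 0.0]
force: [-0.8, 0.8, 0.6]
opening: 0.0537
gripper_force: 25.0
```

Emit:
{"method": "apply_moves", "body": {"series": [[[0, 0, -3], [0, 0, 0]], [[0, 0, -8], [0, 0, 0]], [[0, 0, -15], [0, 0, 0]], [[0, 0, -20], [0, 0, 0]], [[0, 0, -20], [0, 0, 0]], [[0, 0, -20], [0, 0, 0]], [[0, 0, -20], [0, 0, 0]], [[0, 0, -20], [0, 0, 0.12]], [[0, 0, -15], [0, 0, 0.12]], [[0, 0, -10], [0, 0, 0.12]], [[0, 0, 0], [0, 0, 0.12]], [[0, 0, 0], [0, 0, 0.014]]]}}

```text
t: 55.02
tool_pos: [0.4699, 0.3957, 0.3404]
orientation: [0.353, 3.12, 0.003]
force: [0.2, -1.0, -1.5]
opening: 0.0537
gripper_force: 25.0
```

```bash
python3 -c "
from h import *
plan(.4622,-.1784,.2,77.5)
topfit()"
```

```text
t 55.02 grasp [0.4702 0.3959 0.1734] yaw 77.1 tilt 0.16 open 0.0537 F [ 0.2 -1.  -1.5] | turn z -0.007  then shift(mm) x -116.5 y -562.4 z -27.5  (q6 -> -1.72)
top face n 12793 slope x,y deg [-0.07  0.12] z at grasp 0.1638 x max 0.0531 min -0.0255 y [-0.0265  0.0265]
```

Emit:
{"method": "apply_moves", "body": {"series": [[[-7.7, -37.5, 0], [0, 0, -0.003]], [[-7.7, -37.5, 0], [0, 0, 0]], [[-7.7, -37.5, 0], [0, 0, 0]], [[-7.7, -37.5, 0], [0, 0, 0]], [[-7.7, -37.5, 0], [0, 0, 0]], [[-7.7, -37.5, 0], [0, 0, 0]], [[-7.7, -37.5, 0], [0, 0, 0]], [[-7.7, -37.5, 0], [0, 0, 0]], [[-7.7, -37.5, 0], [0, 0, 0]], [[-7.7, -37.5, 0], [0, 0, 0]], [[-7.7, -37.5, 0], [0, 0, 0]], [[-7.7, -37.5, 0], [0, 0, 0]]]}}

```text
t: 56.07
tool_pos: [0.4623, -0.0656, 0.3382]
orientation: [-0.332, -3.124, -0.0]
force: [1.1, -0.6, -1.0]
opening: 0.0536
gripper_force: 25.0
```

Emit:
{"method": "apply_moves", "body": {"series": [[[-7.7, -37.5, 0], [0, 0, 0]], [[-7.7, -37.5, 0], [0, 0, 0]], [[-7.5, -37.4, 0], [0, 0, 0]], [[0, 0, 0], [0, 0, 0]], [[0, 0, 5], [0, 0, 0]], [[0, 0, 10], [0, 0, 0]], [[0, 0, 0], [0, 0, 0]], [[0, 0, 0], [0, 0, 0]], [[0, 0, 0], [0, 0, 0]]]}}

```text
t: 56.82
tool_pos: [0.4613, -0.1772, 0.3229]
orientation: [-0.335, -3.123, -0.001]
force: [-0.1, -0.2, -0.5]
opening: 0.0536
gripper_force: 25.0
```

```bash
python3 -c "
from h import *
plan(.4622,-.1784,.2,77.5)
topfit()"
```

```text
t 56.82 grasp [ 0.4612 -0.1772  0.1559] yaw 77.7 tilt 0.05 open 0.0536 F [-0.1 -0.2 -0.5] | turn z 0.004  then shift(mm) x -1.2 y -1.0 z -44.1  (q6 -> -1.72)
top face n 12840 slope x,y deg [0.12 0.02] z at grasp 0.1463 x max 0.0538 min -0.0248 y [-0.0269  0.0264]
wall x max 0.0643 y [-0.0379  0.0368]
```

Emit:
{"method": "apply_moves", "body": {"series": [[[0.2, -0.8, 3], [0, 0, 0.003]], [[0, 0, 4], [0, 0, 0]], [[0, 0, 4], [0, 0, 0]], [[0, 0, 4], [0, 0, 0]], [[0, 0, 3], [0, 0, 0]], [[0, 0, 3], [0, 0, 0]], [[0, 0, 2], [0, 0, 0]], [[0, 0, 1], [0, 0, 0]], [[0, 0, 1], [0, 0, 0]], [[0, 0, 0], [0, 0, 0]], [[0, 0, 0], [0, 0, 0]], [[0, 0, 0], [0, 0, 0]]]}}

```text
t: 57.87
tool_pos: [0.4609, -0.1793, 0.2985]
orientation: [0.344, 3.122, -0.0]
force: [0.7, -0.7, -0.9]
opening: 0.0538
gripper_force: 25.0
```

```bash
python3 -c "
from h import *
plan(.4622,-.1784,.2,77.5)
topfit()"
```

```text
t 57.87 grasp [ 0.461  -0.1793  0.1315] yaw 77.4 tilt 0.02 open 0.0538 F [ 0.7 -0.7 -0.9] | turn z -0.001  then shift(mm) x -1.0 y 1.2 z -68.5  (q6 -> -1.72)
top face n 12843 slope x,y deg [ 0.02 -0.04] z at grasp 0.1220 x max 0.0535 min -0.0250 y [-0.0271  0.0262]
wall x max 0.0644 y [-0.0361  0.0385]
```

Emit:
{"method": "apply_moves", "body": {"series": [[[0, 1.2, 0], [0, 0, 0]], [[0, 0, 1], [0, 0, 0]], [[0, 0, 1], [0, 0, 0]], [[0, 0, 0.5], [0, 0, 0]], [[0, 0, 0], [0, 0, 0]], [[0, 0, 0], [0, 0, 0]], [[0, 0, 0], [0, 0, 0]]]}}

```text
t: 58.5
tool_pos: [0.4611, -0.1781, 0.2958]
orientation: [-0.344, -3.123, -0.0]
force: [-0.1, 0.3, -0.6]
opening: 0.0539
gripper_force: 25.0
```

```bash
python3 -c "
from h import *
plan(.4622,-.1784,.2,77.5)
topfit()"
```

```text
t 58.50 grasp [ 0.4611 -0.1781  0.1288] yaw 77.4 tilt 0.00 open 0.0539 F [-0.1  0.3 -0.6] | turn z -0.001  then shift(mm) x -1.1 y -0.1 z -71.2  (q6 -> -1.72)
top face n 12840 slope x,y deg [ 0.03 -0.  ] z at grasp 0.1193 x max 0.0535 min -0.0252 y [-0.027   0.0262]
wall x max 0.0643 y [-0.0373  0.0373]
```

Emit:
{"method": "apply_moves", "body": {"series": [[[0, 0, 0.3], [0, 0, 0]], [[0, 0, 0], [0, 0, 0]], [[0, 0, 0], [0, 0, 0]], [[0, 0, 0], [0, 0, 0]], [[0, 0, 0], [0, 0, 0]], [[0, 0, -5], [0, 0, 0]], [[0, 0, -15], [0, 0, 0]], [[0, 0, -20], [0, 0, 0]], [[0, 0, -20], [0, 0, 0]], [[0, 0, -15], [0, 0, 0]], [[-25, 0, 0], [0, 0, 0]], [[-25, 0, 0], [0, 0, 0]]], "claw": 0.8}}

```text
t: 59.55
tool_pos: [0.5106, -0.1893, 0.3733]
orientation: [0.344, 3.119, -0.002]
force: [-0.9, 0.1, -0.2]
opening: 0.0745
gripper_force: 0.0
```

Emit:
{"method": "apply_moves", "body": {"series": [[[-25, 0, 0], [0, 0, 0]], [[0, 0, 0], [0, 0, 0]], [[0, 0, 0], [0, 0, 0]], [[0, 0, 0], [0, 0, 0]]], "claw": 1}}

```text
t: 59.88
tool_pos: [0.5339, -0.1943, 0.3704]
orientation: [-0.344, -3.122, -0.0]
force: [0.8, 0.2, 0.1]
opening: 0.0924
gripper_force: 0.0
```

```bash
python3 -c "
from h import *
stack()
plan(.4225,.2487,.0215,84)"
```

```text
walls ((0.4624105989933014, -0.17839810252189636), (0.07538159191608429, 0.13139700889587402), 77.60672760009766)
wood z 0.1188 slope deg [-0.06  0.04] ((0.46217450499534607, -0.17888402938842773), (0.054156508296728134, 0.10947564244270325), 77.33686065673828)
t 59.93 grasp [ 0.5337 -0.1942  0.2036] yaw 77.4 tilt 0.03 open 0.0930 F [-0.3 -0.2 -0.8] | turn z -0.115  then shift(mm) x 156.7 y 428.9 z 182.2  (q6 -> -0.93)
```

Emit:
{"method": "apply_moves", "body": {"series": [[[0, 0, 0], [0, 0, -0.115]], [[8, 35.7, 0], [0, 0, 0]], [[8, 35.7, 0], [0, 0, 0]], [[8, 35.7, 0], [0, 0, 0]], [[8, 35.7, 0], [0, 0, 0]], [[8, 35.7, 0], [0, 0, 0]], [[8, 35.7, 0], [0, 0, 0]], [[8, 35.7, 0], [0, 0, 0]], [[8, 35.7, 0], [0, 0, 0]], [[8, 35.7, 0], [0, 0, 0]], [[8, 35.7, 0], [0, 0, 0]], [[8, 35.7, 0], [0, 0, 0]]]}}

```text
t: 60.93
tool_pos: [0.4864, 0.2066, 0.3712]
orientation: [0.165, 3.136, 0.0]
force: [1.0, -0.2, 0.4]
opening: 0.0931
gripper_force: 0.0
```

Emit:
{"method": "apply_moves", "body": {"series": [[[0, 35.7, 0], [0, 0, 0]], [[0, 0, 0], [0, 0, 0]], [[0, 0, 0], [0, 0, 0]], [[0, 0, 0], [0, 0, 0]]]}}

```text
t: 61.27
tool_pos: [0.491, 0.2404, 0.3707]
orientation: [0.163, 3.137, -0.001]
force: [-0.3, 0.0, -0.7]
opening: 0.0929
gripper_force: 0.0
```

```bash
python3 - <<'E'
from h import *
im,d,c=snap('wrist','w7');P=cloud(d,c)
m=(np.hypot(P[...,0]-.4225,P[...,1]-.2487)<.1)&(P[...,2]>.004)&(P[...,2]<.045)
q=P[m];print('all',cv2.minAreaRect(q[:,:2].astype(np.float32)),q[:,2].max())
for lo,hi in[(.012,.02),(.02,.045),(.025,.045),(.03,.045),(.034,.045)]:
    k=(q[:,2]>lo)&(q[:,2]<hi); print(lo,hi,k.sum(),np.round(np.array(sum(map(lambda t:list(t) if hasattr(t,'__len__') else [t],cv2.minAreaRect(q[k][:,:2].astype(np.float32))),[])),4))
plan(.4225,.2487,.0215,84)
cv2.imwrite('pics/w7c.png',cv2.resize(im[0:260,160:560],(800,520)))
E
```

```text
all ((0.41962283849716187, 0.24896271526813507), (0.05405015870928764, 0.11018884927034378), 84.81840515136719) 0.038697555111452925
0.012 0.02 1119 [4.19600e-01 2.49000e-01 5.41000e-02 1.10200e-01 8.48184e+01]
0.02 0.045 4351 [4.19400e-01 2.49000e-01 4.83000e-02 1.04500e-01 8.54448e+01]
0.025 0.045 2754 [4.19300e-01 2.49500e-01 3.57000e-02 9.24000e-02 8.48415e+01]
0.03 0.045 1390 [4.19400e-01 2.49100e-01 2.24000e-02 7.74000e-02 8.53787e+01]
0.034 0.045 515 [4.19200e-01 2.48700e-01 1.20000e-02 6.48000e-02 8.57965e+01]
t 61.32 grasp [0.4912 0.2398 0.2037] yaw 84.0 tilt 0.02 open 0.0931 F [ 0.9  0.6 -0.2] | turn z -0.000  then shift(mm) x 69.3 y 1.7 z 182.2  (q6 -> -0.93)
```

View pics/w7c.png

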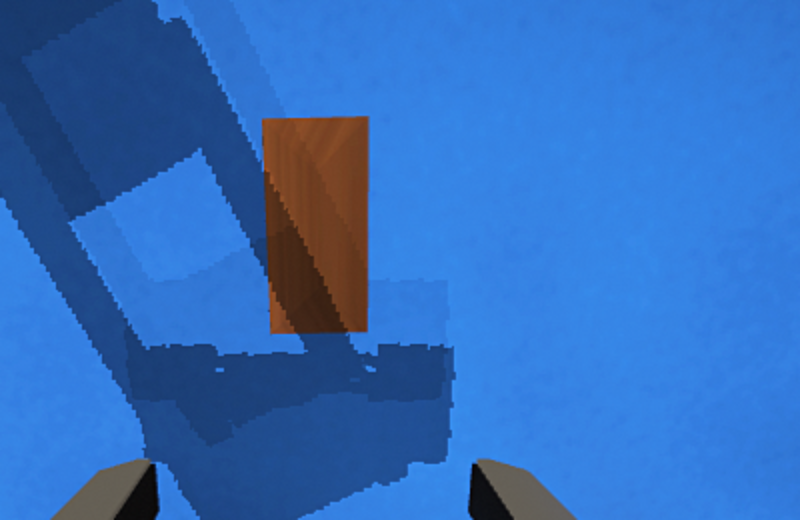

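The crop shows the cap roof up, with hip lines, at about (318,225). It measures 110×54 mm at (0.4196,0.2490), yaw -5.1°. I'll grasp it.

Emit:
{"method": "apply_moves", "body": {"series": [[[24, 1, 0], [0, 0, -0.016]], [[24, 1, 0], [0, 0, 0]], [[24, 0.8, 0], [0, 0, 0]], [[0, 0, 25], [0, 0, 0]], [[0, 0, 25], [0, 0, 0]], [[0, 0, 25], [0, 0, 0]], [[0, 0, 25], [0, 0, 0]], [[0, 0, 25], [0, 0, 0]], [[0, 0, 25], [0, 0, 0]], [[0, 0, 10], [0, 0, 0]], [[0, 0, 8], [0, 0, 0]], [[0, 0, 6], [0, 0, 0]]]}}

```text
t: 62.32
tool_pos: [0.4204, 0.2497, 0.1965]
orientation: [0.141, 3.138, -0.0]
force: [0.3, -0.5, -0.6]
opening: 0.0929
gripper_force: 0.0
```

Emit:
{"method": "apply_moves", "body": {"series": [[[0, 0, 5], [0, 0, 0]], [[0, 0, 0], [0, 0, 0]], [[0, 0, 0], [0, 0, 0]], [[0, 0, 0], [0, 0, 0]]]}}

```text
t: 62.65
tool_pos: [0.4206, 0.2506, 0.1926]
orientation: [0.139, 3.137, 0.001]
force: [0.1, 0.4, 0.3]
opening: 0.0929
gripper_force: 0.0
```

```bash
python3 -c "
from h import *
plan(.4196,.2490,.022,84.9)"
```

```text
t 62.65 grasp [0.4209 0.2507 0.0256] yaw 84.9 tilt 0.09 open 0.0929 F [0.1 0.4 0.3] | turn z 0.000  then shift(mm) x 1.1 y -1.8 z 3.6  (q6 -> -0.95)
```

Emit:
{"method": "apply_moves", "body": {"series": [[[1, -1.6, 2], [0, 0, 0]], [[0, 0, 1.5], [0, 0, 0]], [[0, 0, 0], [0, 0, 0]], [[0, 0, 0], [0, 0, 0]], [[0, 0, 0], [0, 0, 0]], [[0, 0, 0], [0, 0, 0]], [[0, 0, 0], [0, 0, 0]], [[0, 0, 0], [0, 0, 0]], [[0, 0, 0], [0, 0, 0]], [[0, 0, 0], [0, 0, 0]], [[0, 0, 0], [0, 0, 0]]], "claw": 0, "newtons": 25}}

```text
t: 63.57
tool_pos: [0.419, 0.2489, 0.1881]
orientation: [0.139, 3.138, 0.0]
force: [-0.3, 0.1, 0.5]
opening: 0.0536
gripper_force: 25.0
```

Emit:
{"method": "apply_moves", "body": {"series": [[[0, 0, -3], [0, 0, 0]], [[0, 0, -8], [0, 0, 0]], [[0, 0, -15], [0, 0, 0]], [[0, 0, -20], [0, 0, 0]], [[0, 0, -20], [0, 0, 0]], [[0, 0, -20], [0, 0, 0]], [[0, 0, -20], [0, 0, 0]], [[0, 0, -20], [0, 0, 0]], [[0, 0, -20], [0, 0, 0.066]], [[0, 0, -15], [0, 0, 0.065]], [[0, 0, 0], [0, 0, 0]], [[0, 0, 0], [0, 0, 0]]]}}

```text
t: 64.57
tool_pos: [0.4192, 0.2489, 0.3501]
orientation: [0.341, 3.121, 0.002]
force: [-0.1, 0.7, -2.0]
opening: 0.0539
gripper_force: 25.0
```

```bash
cat >> h.py <<'E'
def capx():
    "held cap: slab end face seen from the camera side; levels relative to the grasp, tool axes"
    im,d,c=snap('wrist');P=cloud(d,c); s=robot.read_state();M=R.from_rotvec(s['orientation']).as_matrix()
    g=s['tool_pos']+.167*M[:,2]; Q=(P-g)@M; h=cv2.cvtColor(im,cv2.COLOR_BGR2HSV)
    m=(h[...,0]<30)&(h[...,1]>90)&(Q[...,0]>0)&(Q[...,0]<.08)&(abs(Q[...,1])<.035)&(Q[...,2]>-.03)&(Q[...,2]<.024)
    q=Q[m]; e=q[(q[:,2]>.006)]
    print('cap n',len(q),'x max',np.percentile(q[:,0],[99,99.8]).round(4),'y',np.percentile(q[q[:,2]>0][:,1],[.5,99.5]).round(4),'z top/bot',np.percentile(q[:,2],[.5,99.5]).round(4))
    w=(abs(P[...,2]-.1025)<.004)&(abs(Q[...,0])<.09)&(abs(Q[...,1])<.06)&(h[...,1]<70)
    if w.sum()>50: q=Q[w];print('wall x max %.4f'%np.percentile(q[:,0],99.5),'y',np.percentile(q[:,1],[.5,99.5]).round(4))
E
python3 -c "
from h import *
plan(.4623,-.1784,.2,77.4)
capx()"
```

```text
t 64.57 grasp [0.4195 0.2491 0.1831] yaw 77.5 tilt 0.14 open 0.0539 F [-0.1  0.7 -2. ] | turn z 0.002  then shift(mm) x -135.0 y -407.8 z -17.2  (q6 -> -1.72)
cap n 11432 x max [0.0535 0.0536] y [-0.0269  0.0266] z top/bot [-0.0172  0.0156]
```

Emit:
{"method": "apply_moves", "body": {"series": [[[-12.2, -37.1, 0], [0, 0, 0.002]], [[-12.2, -37.1, 0], [0, 0, 0]], [[-12.2, -37.1, 0], [0, 0, 0]], [[-12.2, -37.1, 0], [0, 0, 0]], [[-12.2, -37.1, 0], [0, 0, 0]], [[-12.2, -37.1, 0], [0, 0, 0]], [[-12.2, -37.1, 0], [0, 0, 0]], [[-12.2, -37.1, 0], [0, 0, 0]], [[-12.2, -37.1, 0], [0, 0, 0]], [[-12.2, -37.1, 0], [0, 0, 0]], [[-11.8, -36.8, 0], [0, 0, 0]], [[0, 0, 0], [0, 0, 0]]]}}

```text
t: 65.62
tool_pos: [0.4592, -0.1838, 0.3473]
orientation: [-0.351, -3.12, 0.003]
force: [0.3, -0.1, -1.6]
opening: 0.0537
gripper_force: 25.0
```

Emit:
{"method": "apply_moves", "body": {"series": [[[0, 0, 0], [0, 0, 0]], [[0, 0, 5], [0, 0, 0]], [[0, 0, 10], [0, 0, 0]], [[0, 0, 10], [0, 0, 0]], [[0, 0, 0], [0, 0, 0]], [[0, 0, 0], [0, 0, 0]], [[0, 0, 0], [0, 0, 0]], [[0, 0, 0], [0, 0, 0]]]}}

```text
t: 66.28
tool_pos: [0.4602, -0.178, 0.3245]
orientation: [0.346, 3.122, -0.0]
force: [-0.1, -0.3, -1.5]
opening: 0.0538
gripper_force: 25.0
```

```bash
python3 -c "
from h import *
plan(.4610,-.1781,.1415,77.4)
capx()"
```

```text
t 66.28 grasp [ 0.4603 -0.1781  0.1575] yaw 77.3 tilt 0.04 open 0.0538 F [-0.1 -0.3 -1.5] | turn z -0.001  then shift(mm) x -0.7 y 0.2 z 16.0  (q6 -> -1.72)
cap n 11655 x max [0.0543 0.0545] y [-0.0273  0.0263] z top/bot [-0.0156  0.0199]
wall x max 0.0637 y [-0.0371  0.0377]
```

Emit:
{"method": "apply_moves", "body": {"series": [[[-0.7, 0.3, 2], [0, 0, 0]], [[0, 0, 3], [0, 0, 0]], [[0, 0, 3], [0, 0, 0]], [[0, 0, 2], [0, 0, 0]], [[0, 0, 2], [0, 0, 0]], [[0, 0, 1], [0, 0, 0]], [[0, 0, 0], [0, 0, 0]], [[0, 0, 0], [0, 0, 0]], [[0, 0, 0], [0, 0, 0]]]}}

```text
t: 67.08
tool_pos: [0.4607, -0.1783, 0.3112]
orientation: [0.347, 3.122, -0.0]
force: [-0.8, -0.6, -1.5]
opening: 0.0538
gripper_force: 25.0
```

```bash
python3 -c "
from h import *
plan(.4610,-.1781,.1412,77.4)
capx()"
```

```text
t 67.08 grasp [ 0.4608 -0.1783  0.1442] yaw 77.3 tilt 0.01 open 0.0538 F [-0.8 -0.6 -1.5] | turn z -0.002  then shift(mm) x -0.2 y 0.2 z 3.0  (q6 -> -1.72)
cap n 11675 x max [0.0543 0.0544] y [-0.0274  0.0263] z top/bot [-0.0158  0.0202]
wall x max 0.0641 y [-0.0372  0.0375]
```

Emit:
{"method": "apply_moves", "body": {"series": [[[-0.5, 0.2, 0.7], [0, 0, 0]], [[0, 0, 1], [0, 0, 0]], [[0, 0, 1], [0, 0, 0]], [[0, 0, 0], [0, 0, 0]], [[0, 0, 0], [0, 0, 0]], [[0, 0, 0], [0, 0, 0]]]}}

```text
t: 67.63
tool_pos: [0.4612, -0.1782, 0.3083]
orientation: [-0.347, -3.122, -0.0]
force: [0.1, 0.7, -0.6]
opening: 0.0539
gripper_force: 25.0
```

Emit:
{"method": "apply_moves", "body": {"series": [[[0, 0, 0], [0, 0, 0]], [[0, 0, 0], [0, 0, 0]], [[0, 0, 0], [0, 0, 0]], [[0, 0, 0], [0, 0, 0]], [[0, 0, 0], [0, 0, 0]], [[0, 0, -3], [0, 0, 0]], [[0, 0, -10], [0, 0, 0]], [[0, 0, -20], [0, 0, 0]], [[0, 0, -20], [0, 0, 0]], [[0, 0, -20], [0, 0, 0]], [[-25, 0, 0], [0, 0, 0]], [[-25, 0, 0], [0, 0, 0]]], "claw": 0.8}}

```text
t: 68.63
tool_pos: [0.5108, -0.1895, 0.3851]
orientation: [0.348, 3.117, -0.003]
force: [-0.4, -0.4, 0.1]
opening: 0.0742
gripper_force: 0.0
```

Emit:
{"method": "apply_moves", "body": {"series": [[[-25, 0, 0], [0, 0, 0]], [[0, 0, 0], [0, 0, 0]], [[0, 0, 0], [0, 0, 0]], [[0, 0, 0], [0, 0, 0]]], "claw": 1}}

```text
t: 68.97
tool_pos: [0.5341, -0.1945, 0.3816]
orientation: [-0.347, -3.122, -0.0]
force: [0.3, -1.1, -0.1]
opening: 0.0918
gripper_force: 0.0
```

```bash
cat >> h.py <<'E'
def capcheck(f=None):
    im,d,c=snap('wrist',f);P=cloud(d,c);h=cv2.cvtColor(im,cv2.COLOR_BGR2HSV)
    near=np.hypot(P[...,0]-.4625,P[...,1]+.178)<.09; wood=near&(h[...,1]>90)&(h[...,0]<30)
    w=near&(h[...,1]<70)&(abs(P[...,2]-.102)<.004); print('walls',cv2.minAreaRect(P[w][:,:2].astype(np.float32)))
    for lo,hi in[(.125,.17),(.141,.17),(.147,.17),(.151,.17)]:
        k=wood&(P[...,2]>lo)&(P[...,2]<hi); print(lo,k.sum(),cv2.minAreaRect(P[k][:,:2].astype(np.float32)) if k.sum()>5 else '')
    print('zmax',P[wood][:,2].max()); return im,P
E
python3 -c "
from h import *
capcheck('w8')
plan(.4312,-.3195,.09,-12.4)"
```

```text
walls ((0.46209800243377686, -0.17837339639663696), (0.07520425319671631, 0.13137799501419067), 77.49980163574219)
0.125 12156 ((0.4620567560195923, -0.17875081300735474), (0.05424930527806282, 0.11002980172634125), 77.57817840576172)
0.141 9041 ((0.4615079164505005, -0.17854245007038116), (0.04622655734419823, 0.10214821994304657), 78.23457336425781)
0.147 4942 ((0.4616466760635376, -0.17862865328788757), (0.03035939484834671, 0.08549731969833374), 77.45355987548828)
0.151 2644 ((0.4611908197402954, -0.17875798046588898), (0.019579004496335983, 0.07354443520307541), 78.76750946044922)
zmax 0.36048002831473586
t 69.02 grasp [ 0.5338 -0.1945  0.2147] yaw 77.3 tilt 0.01 open 0.0925 F [-0.6 -0.7  0.2] | turn z 1.566  then shift(mm) x -144.1 y -73.4 z 124.7  (q6 -> -0.42)
```

View pics/w8.png

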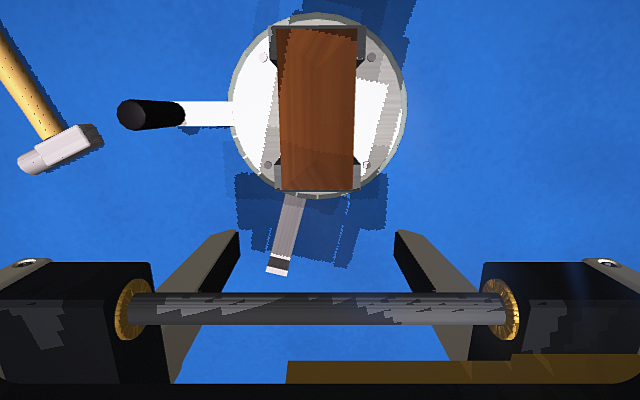

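The wrist view shows the cap roof up and square on the stack at (316,105), the handle at (140,115) and the hammer clear. The cap is within 0.5 mm of the wall centre. Going to the handle.

Emit:
{"method": "apply_moves", "body": {"series": [[[0, 0, 0], [0, 0, 0.12]], [[0, 0, 0], [0, 0, 0.12]], [[0, 0, 0], [0, 0, 0.12]], [[0, 0, 0], [0, 0, 0.12]], [[0, 0, 0], [0, 0, 0.12]], [[0, 0, 0], [0, 0, 0.12]], [[0, 0, 0], [0, 0, 0.12]], [[0, 0, 0], [0, 0, 0.12]], [[0, 0, 0], [0, 0, 0.12]], [[0, 0, 0], [0, 0, 0.12]], [[0, 0, 0], [0, 0, 0.12]], [[0, 0, 0], [0, 0, 0.12]]]}}

```text
t: 70.02
tool_pos: [0.5335, -0.1945, 0.382]
orientation: [2.326, 2.111, 0.0]
force: [-0.6, 1.2, 0.2]
opening: 0.0929
gripper_force: 0.0
```

Emit:
{"method": "apply_moves", "body": {"series": [[[0, 0, 0], [0, 0, 0.12]], [[-18, -9.2, 0], [0, 0, 0.006]], [[-18, -9.2, 0], [0, 0, 0]], [[-18, -9.2, 0], [0, 0, 0]], [[-18, -9.2, 0], [0, 0, 0]], [[-18, -9.2, 0], [0, 0, 0]], [[-18, -9.2, 0], [0, 0, 0]], [[-18, -9.2, 0], [0, 0, 0]], [[-18, -9.2, 0], [0, 0, 0]], [[0, 0, 0], [0, 0, 0]], [[0, 0, 0], [0, 0, 0]], [[0, 0, 0], [0, 0, 0]]]}}

```text
t: 71.02
tool_pos: [0.4314, -0.3191, 0.3818]
orientation: [2.449, 1.967, 0.001]
force: [0.2, -0.4, -0.1]
opening: 0.093
gripper_force: 0.0
```

```bash
python3 -c "
from h import *
plan(.4310,-.3198,.088,-12.45)"
```

```text
t 71.02 grasp [ 0.4315 -0.3191  0.2148] yaw -12.5 tilt 0.04 open 0.0930 F [ 0.2 -0.4 -0.1] | turn z -0.000  then shift(mm) x -0.8 y -0.4 z 126.8  (q6 -> -0.42)
```

Emit:
{"method": "apply_moves", "body": {"series": [[[-0.8, -0.4, 10], [0, 0, 0]], [[0, 0, 13], [0, 0, 0]], [[0, 0, 13], [0, 0, 0]], [[0, 0, 13], [0, 0, 0]], [[0, 0, 13], [0, 0, 0]], [[0, 0, 13], [0, 0, 0]], [[0, 0, 13], [0, 0, 0]], [[0, 0, 13], [0, 0, 0]], [[0, 0, 13], [0, 0, 0]], [[0, 0, 12], [0, 0, 0]], [[0, 0, 0], [0, 0, 0]], [[0, 0, 0], [0, 0, 0]]]}}

```text
t: 72.02
tool_pos: [0.4308, -0.32, 0.2544]
orientation: [-2.447, -1.967, 0.0]
force: [-0.5, -0.6, 0.9]
opening: 0.0931
gripper_force: 0.0
```

Emit:
{"method": "apply_moves", "body": {"series": [[[0, 0, 0], [0, 0, 0]], [[0, 0, 0], [0, 0, 0]], [[0, 0, 0], [0, 0, 0]], [[0, 0, 0], [0, 0, 0]], [[0, 0, 0], [0, 0, 0]], [[0, 0, 0], [0, 0, 0]], [[0, 0, 0], [0, 0, 0]], [[0, 0, 0], [0, 0, 0]], [[0, 0, 0], [0, 0, 0]], [[0, 0, 0], [0, 0, 0]], [[0, 0, 0], [0, 0, 0]], [[0, 0, 0], [0, 0, 0]]], "claw": 0.28, "newtons": 10}}

```text
t: 73.02
tool_pos: [0.4311, -0.3202, 0.2553]
orientation: [-2.449, -1.968, 0.0]
force: [-0.0, -0.1, -0.3]
opening: 0.0265
gripper_force: 0.0
```

```bash
python3 -c "
from h import *
plan(.4310,-.3198,.088,-12.45)"
```

```text
t 73.02 grasp [ 0.4311 -0.3202  0.0883] yaw -12.4 tilt 0.01 open 0.0265 F [-0.  -0.1 -0.3] | turn z 0.000  then shift(mm) x 0.4 y -0.1 z 0.3  (q6 -> -0.42)
```

Emit:
{"method": "apply_moves", "body": {"series": [[[0.03, 3.16, 0], [0, 0, -0.0218]], [[0.03, 3.16, 0], [0, 0, -0.0218]], [[0.03, 3.16, 0], [0, 0, -0.0218]], [[0.03, 3.16, 0], [0, 0, -0.0218]], [[0.03, 3.16, 0], [0, 0, -0.0218]], [[0.03, 3.16, 0], [0, 0, -0.0218]], [[0.03, 3.16, 0], [0, 0, -0.0218]], [[0.03, 3.16, 0], [0, 0, -0.0218]], [[0.03, 3.16, 0], [0, 0, -0.0218]], [[0.03, 3.16, 0], [0, 0, -0.0218]], [[0.03, 3.16, 0], [0, 0, -0.0218]], [[0.03, 3.16, 0], [0, 0, -0.0218]]]}}

```text
t: 74.02
tool_pos: [0.4693, -0.3235, 0.2555]
orientation: [2.168, 2.273, 0.0]
force: [-0.5, 0.4, -0.1]
opening: 0.0261
gripper_force: 0.0
```

Emit:
{"method": "apply_moves", "body": {"series": [[[0.03, 3.16, 0], [0, 0, -0.0218]], [[0.03, 3.16, 0], [0, 0, -0.0218]], [[0.03, 3.16, 0], [0, 0, -0.0218]], [[0.03, 3.16, 0], [0, 0, -0.0218]], [[0.03, 3.16, 0], [0, 0, -0.0218]], [[0.03, 3.16, 0], [0, 0, -0.0218]], [[0.03, 3.16, 0], [0, 0, -0.0218]], [[0.03, 3.16, 0], [0, 0, -0.0218]], [[0.03, 3.16, 0], [0, 0, -0.0218]], [[0.03, 3.16, 0], [0, 0, -0.0218]], [[0.03, 3.16, 0], [0, 0, -0.0218]], [[0.03, 3.16, 0], [0, 0, -0.0218]]]}}

```text
t: 75.02
tool_pos: [0.5064, -0.3167, 0.2552]
orientation: [1.854, 2.537, 0.0]
force: [-0.0, 0.1, -0.6]
opening: 0.0259
gripper_force: 0.0
```

```bash
python3 -c "
from h import *
c=np.array([.4622,-.1784]);a=np.radians(-102.5+30);x,y=c+.145*np.array([np.cos(a),np.sin(a)])
plan(x,y,.088,17.5)
a=np.radians(-27.5);x,y=c+.145*np.array([np.cos(a),np.sin(a)]);plan(x,y,.088,62.5)"
```

```text
t 75.02 grasp [ 0.5064 -0.3167  0.0882] yaw 17.7 tilt 0.02 open 0.0259 F [-0.   0.1 -0.6] | turn z 0.003  then shift(mm) x 0.2 y -0.6 z 0.2  (q6 -> -0.86)
t 75.02 grasp [ 0.5064 -0.3167  0.0882] yaw 17.7 tilt 0.02 open 0.0259 F [-0.   0.1 -0.6] | turn z -0.782  then shift(mm) x -41.9 y 102.3 z 0.3  (q6 -> -1.48)
```

Tracking is good, so on for three more clicks.

Emit:
{"method": "apply_moves", "body": {"series": [[[0.03, 3.16, 0], [0, 0, -0.0218]], [[0.03, 3.16, 0], [0, 0, -0.0218]], [[0.03, 3.16, 0], [0, 0, -0.0218]], [[0.03, 3.16, 0], [0, 0, -0.0218]], [[0.03, 3.16, 0], [0, 0, -0.0218]], [[0.03, 3.16, 0], [0, 0, -0.0218]], [[0.03, 3.16, 0], [0, 0, -0.0218]], [[0.03, 3.16, 0], [0, 0, -0.0218]], [[0.03, 3.16, 0], [0, 0, -0.0218]], [[0.03, 3.16, 0], [0, 0, -0.0218]], [[0.03, 3.16, 0], [0, 0, -0.0218]], [[0.03, 3.16, 0], [0, 0, -0.0218]]]}}

```text
t: 76.02
tool_pos: [0.5407, -0.3008, 0.2555]
orientation: [1.507, 2.756, 0.0]
force: [-0.2, -0.1, -0.1]
opening: 0.0259
gripper_force: 0.0
```

Emit:
{"method": "apply_moves", "body": {"series": [[[0.03, 3.16, 0], [0, 0, -0.0218]], [[0.03, 3.16, 0], [0, 0, -0.0218]], [[0.03, 3.16, 0], [0, 0, -0.0218]], [[0.03, 3.16, 0], [0, 0, -0.0218]], [[0.03, 3.16, 0], [0, 0, -0.0218]], [[0.03, 3.16, 0], [0, 0, -0.0218]], [[0.03, 3.16, 0], [0, 0, -0.0218]], [[0.03, 3.16, 0], [0, 0, -0.0218]], [[0.03, 3.16, 0], [0, 0, -0.0218]], [[0.03, 3.16, 0], [0, 0, -0.0218]], [[0.03, 3.16, 0], [0, 0, -0.0218]], [[0.03, 3.16, 0], [0, 0, -0.0218]]]}}

```text
t: 77.02
tool_pos: [0.5695, -0.2763, 0.2552]
orientation: [-1.134, -2.93, -0.001]
force: [0.3, -0.6, -0.0]
opening: 0.0258
gripper_force: 0.0
```

Emit:
{"method": "apply_moves", "body": {"series": [[[0.03, 3.16, 0], [0, 0, -0.0218]], [[0.03, 3.16, 0], [0, 0, -0.0218]], [[0.03, 3.16, 0], [0, 0, -0.0218]], [[0.03, 3.16, 0], [0, 0, -0.0218]], [[0.03, 3.16, 0], [0, 0, -0.0218]], [[0.03, 3.16, 0], [0, 0, -0.0218]], [[0.03, 3.16, 0], [0, 0, -0.0218]], [[0.03, 3.16, 0], [0, 0, -0.0218]], [[0.03, 3.16, 0], [0, 0, -0.0218]], [[0.03, 3.16, 0], [0, 0, -0.0218]], [[0.03, 3.16, 0], [0, 0, -0.0218]], [[0.03, 2.5, 0], [0, 0, -0.0218]]]}}

```text
t: 78.02
tool_pos: [0.591, -0.2458, 0.2554]
orientation: [0.742, 3.052, 0.0]
force: [-0.2, -0.0, 0.1]
opening: 0.0256
gripper_force: 0.0
```

Emit:
{"method": "apply_moves", "body": {"series": [[[0, 0, 0], [0, 0, 0]], [[0, 0, 0], [0, 0, 0]], [[0, 0, 0], [0, 0, 0]]]}}

```text
t: 78.27
tool_pos: [0.5907, -0.2462, 0.2554]
orientation: [0.746, 3.051, 0.001]
force: [1.7, 1.4, 0.3]
opening: 0.0262
gripper_force: 0.8
```

```bash
python3 -c "
from h import *
c=np.array([.4622,-.1784])
a=np.radians(-27.5);x,y=c+.145*np.array([np.cos(a),np.sin(a)]);plan(x,y,.088,62.5)
capcheck()"
```

```text
t 78.27 grasp [ 0.5908 -0.2461  0.0884] yaw 62.5 tilt 0.02 open 0.0262 F [1.7 1.4 0.3] | turn z 0.000  then shift(mm) x 0.3 y 0.7 z 0.4  (q6 -> -1.48)
walls ((0.4911072552204132, -0.19368714094161987), (0.13176511228084564, 0.011228494346141815), 62.66389846801758)
0.125 0 
0.141 0 
0.147 0 
0.151 0 
zmax 0.23422934633477896
```

Emit:
{"method": "apply_moves", "body": {"series": [[[0, 0.5, 0], [0, 0, 0]], [[0, 0, 0], [0, 0, 0]], [[0, 0, 0], [0, 0, 0]], [[0, 0, 0], [0, 0, 0]], [[0, 0, -5], [0, 0, 0]], [[0, 0, -15], [0, 0, 0]], [[0, 0, -20], [0, 0, 0]], [[0, 0, -25], [0, 0, 0]], [[0, 0, -25], [0, 0, 0]], [[0, 0, -25], [0, 0, 0]], [[0, 0, -25], [0, 0, 0]], [[0, 0, 0], [0, 0, 0]]], "claw": 0.6}}

```text
t: 79.32
tool_pos: [0.5919, -0.2464, 0.4029]
orientation: [0.744, 3.042, -0.004]
force: [0.3, -0.2, 1.6]
opening: 0.0558
gripper_force: 0.0
```

Emit:
{"method": "apply_moves", "body": {"series": [[[20, 0, 0], [0, 0, 0]], [[20, 0, 0], [0, 0, 0]], [[20, 0, 0], [0, 0, 0]], [[10, 0, 0], [0, 0, 0]], [[0, 0, 0], [0, 0, 0]], [[0, 0, 0], [0, 0, 0]], [[0, 0, 0], [0, 0, 0]]]}}

```text
t: 79.9
tool_pos: [0.5292, -0.2139, 0.3956]
orientation: [0.746, 3.051, -0.0]
force: [-0.3, 0.4, -0.2]
opening: 0.0557
gripper_force: 0.0
```

```bash
python3 -c "
from h import *
im,P=capcheck('w9')
q=P[(P[...,2]>.113)&(P[...,2]<.13)&(np.hypot(P[...,0]-.5908,P[...,1]+.2454)<.03)]
if len(q)>5: r=cv2.minAreaRect(q[:,:2].astype(np.float32));print(r,np.degrees(np.arctan2(r[0][1]+.1784,r[0][0]-.4622)))
print(robot.read_state()['tool_pos'])"
```

```text
walls ((0.4624052047729492, -0.17822833359241486), (0.131638303399086, 0.07497293502092361), 62.54029083251953)
0.125 10564 ((0.4625796377658844, -0.17902597784996033), (0.10991831868886948, 0.053208060562610626), 62.569313049316406)
0.141 7980 ((0.4624497592449188, -0.17874206602573395), (0.10183187574148178, 0.04623093083500862), 62.53867721557617)
0.147 4369 ((0.4624164402484894, -0.17878121137619019), (0.08565375208854675, 0.03052561730146408), 62.58277130126953)
0.151 2343 ((0.4623090922832489, -0.17894978821277618), (0.0737653449177742, 0.018999861553311348), 61.30634689331055)
zmax 0.37435302645924584
((0.5904433727264404, -0.24461102485656738), (0.022939488291740417, 0.022763177752494812), 54.60892105102539) -27.306944045609203
[ 0.52927275 -0.21392835  0.39548587]
```

View pics/w9.png

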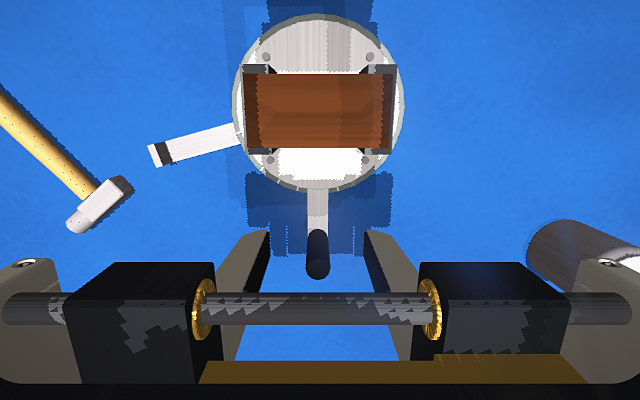

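The wrist view shows the handle over the second arm at (317,252) and the stack square in the pocket at (318,110). Angles measure 62.5° and -27.3°, as they should, and the arm is clear of everything. Handing in.

```bash
python3 -c "
from plant import robot
print(robot.close_job())"
```

```text
the job is handed in; nothing more can be done
None
```

The job is handed in, with no verdict returned: the last wrist-camera check showed the jig at the fifth click (handle measured within about 0.5° of the press mark), the body, three spacers and cap (roof up) square in the pocket and let go, and the arm clear.

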